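# Restock and face up the pharmacy counter display

## Task

Stand all the packs from the delivery tray upright on the counter display shelf, side by side in one row that starts at the fixed end panel (gaps under about 2 cm), a broad side of each to the customers. Then take the straightedge and, with it held flat along the backs of the packs, push the whole row square against the clear front stop; lay the straightedge back flat along its mat and slide the divider up to the last pack of the row (gap under 1 cm). The amber bottle and everything else stay where they are.

Things in the scene. Friction and masses are not known exactly. Their poses are not given: they have to be found in the camera images.
- pack1_mid (a point): the middle (half-way up, 35 mm over its underside) of one of the identical white packs with a blue band, 46 x 54 x 70 mm along its x, y, z (z up when it stands), about 90 g, its weight low down (24 mm over its underside). It starts standing in the tray. Absent packs read None
- pack2_mid (a point): the middle (half-way up, 35 mm over its underside) of one of the identical white packs with a blue band, 46 x 54 x 70 mm along its x, y, z (z up when it stands), about 90 g, its weight low down (24 mm over its underside). It starts standing in the tray. Absent packs read None
- pack3_mid (a point): the middle (half-way up, 35 mm over its underside) of one of the identical white packs with a blue band, 46 x 54 x 70 mm along its x, y, z (z up when it stands), about 90 g, its weight low down (24 mm over its underside). It starts standing in the tray. Absent packs read None
- pack4_mid (a point): the middle (half-way up, 35 mm over its underside) of one of the identical white packs with a blue band, 46 x 54 x 70 mm along its x, y, z (z up when it stands), about 90 g, its weight low down (24 mm over its underside). It starts standing in the tray. Absent packs read None
- pack5_mid (a point): the middle (half-way up, 35 mm over its underside) of one of the identical white packs with a blue band, 46 x 54 x 70 mm along its x, y, z (z up when it stands), about 90 g, its weight low down (24 mm over its underside). It starts standing in the tray. Absent packs read None
- shelf: fixed black display shelf; board 155 mm deep (x -70 to +85 mm), 480 mm long (y -240 to +240), its top 30 mm over the counter; near side open. Origin on the counter under it; x to the customers (away from the robot), y to the left. Far edge: clear front stop 30 mm high, inner face at x = +68. Right end: fixed white end panel 60 mm high, reaching 100 mm back, inner face at y = -225
- corner (a point): inside corner of the shelf where the front stop's inner face (x = 0 here) meets the end panel's inner face (y = 0), on the top of the board; axes as the shelf's. A pack squared against the stop with its 54 mm side along the row has its middle at x = -23 mm, z = +35 mm
- divider (a joint): white upright divider panel across the shelf (4 mm thick, 60 mm high over the board, reaching 119 mm back from the front stop) sliding along a rail. Metres: 0 at the left end of its track (its face 370 mm from the end panel), growing to the right towards the end panel, up to 0.33. Stays where it is left; slides with about 1.5 N
- divider_face (a point): on the divider's face that looks at the row (towards the end panel): half-way along the panel, 31 mm over the board; axes as the shelf's
- divider_grip (a point): middle of the black grip tab at the divider's rear end (nearest the robot), 70 mm over the board (tab top at 85 mm), 113 mm behind the front stop; the tab is 14 mm thick along the track, 26 mm deep, on the side of the panel away from the row. Slides with the divider; axes as the shelf's
- ruler: loose aluminium straightedge, 310 mm long (its y), 70 mm wide (its x), 5 mm thick, 250 g, lying flat; origin in the middle of its underside. Its far long edge (+x, graduated) is the working edge. A black grip rib stands on it, nearer the other long edge
- ruler_grip (a point): grip point on the straightedge's rib: 26 mm over its underside, 15 mm towards -x from the middle (50 mm behind the working edge). The rib is 14 mm thick (x), 110 mm long (y) and its top is 39 mm over the underside
- ruler_edge (a point): middle of the straightedge's working edge, at its underside; x points forward out of the edge, y along it
- mat: fixed grey counter mat, 360 mm long (y), 85 mm wide (x), 2 mm thick, in front of the shelf, where the straightedge lies; origin under its middle at counter height, axes along its sides
- tray: fixed open grey delivery tray to the right, 250 x 290 mm (x, y), rim 30 mm over the counter, walls and floor 4 mm; origin under its middle. Besides the packs it holds one amber bottle
- syrup: amber bottle standing in the tray, 52 mm across, 115 mm high, to be left alone; origin under its middle
- jar_a: white jar on the shelf beyond the divider (left end), 54 mm across, 75 mm high, to be left alone; origin under its middle
- jar_b: a like jar on the counter, left of the shelf
- mortar: white mortar bowl on the counter to the left, 100 mm across, 65 mm high, to be left alone
- lotion: white bottle on the counter at the left, 60 mm across, 130 mm high, to be left alone
- pen_pot: black pen pot beyond the shelf, 72 mm across, 90 mm high, to be left alone
- flat_carton: flat white carton lying beyond the tray, 60 x 130 x 35 mm, to be left alone
- count_tray: blue counting tray beyond the shelf, 110 x 190 x 18 mm, to be left alone
Mind the look-alikes: they are no part of the job. Leave any black look-alike of the part that bears pack4_mid alone. What is shaped like the part that bears pack3_mid but purple is not meant.

How it is judged:
By the outcome, as a careful person would: the job done as asked, in the order asked, and still so for the second after the job is handed in, with the robot touching nothing.
Of pack1, pack2, pack3, pack4, pack5 only 3 to 5 are there at a start; the rules pass over those that are not, and their reading is None.
At some moment in a run one of pack1, pack2, pack3, pack4, pack5 may be knocked a few centimetres aside while the robot is not near it.
It also fails if it takes over 210 s, if anything falls off the work surface, if the arm or the gripper's body presses on something with over 40 N, if the wrist force passes 120 N, or if a joint passes its speed limit or range.

## Robot

A 6-joint arm with a two-finger parallel gripper is mounted at the origin on the work surface. World frame = base frame: x ahead of the robot, y to its left, z up, the work surface at z = 0. Lengths are in mm, angles in rad, forces in N, time in s.
With the tool pointing down it reaches from about 325 to 900 mm from the base axis. Payload 3.5 kg.
Tool frame: the origin (TCP) lies at the very end of the fingers, on their centre line; the grasp point (between the pads) lies 19 mm behind it; x points along the fingers, z is the direction in which the jaws open and shut, and the axes are right-handed (so a half turn about x gives the same grasp; the last joint's range is limited). The gripper opens to 85 mm and grips with 20 to 120 N. Pads are 22 mm wide; open, the fingers measure 114 mm over their backs; the gripper's body (76 mm by 85 mm) begins 54 mm behind the grasp point. The pads swing forward as they close: fully open they stand 13 mm farther back than shut.
Start: joints at [-1.319, 0.276, -0.026, 1.268, 0, 1.467], TCP at [217.115, -586.074, 199.213] pointing down, gripper open.
Joint ranges: [-3.12, 3.12], [-0.85, 1.88], [-1.08, 1.24], [-1.95, 2.15], [-1.57, 1.53], [-3.14, 3.14]. Speed limits (rad/s): [2.57, 2.57, 3.14, 3.14, 3.14, 3.14].

## Interface

Orientations are given as a unit quaternion [w, x, y, z].
In Python, from bench import ctrl gives the robot as it stands. The module is installed in compiled form; this text tells all that it offers.
- The arm moves only by the tool servo_tool, never from a script. Its arguments are lists of equal length, an entry for each row: "fingers": the opening, from -1 (shut) to 1 (fully open); "translation": the shift along the tool's x, y, z in units of 250 mm (1.0 is 250 mm), a list of three; "roll": the turn about the tool's x in units of pi/2 rad (1.0 is pi/2 rad). In form: {"fingers": [fingers, ...], "translation": [[x, y, z], ...], "roll": [roll, ...]}. A call has 1 to 8 rows; each row shifts and turns the commanded pose from where the row before left it, along the tool's axes as they then stand; what a row does not reach is not made up. A row lasts 1/8 s, in which the tool goes at most 62.5 mm and 10.7 degrees, less where a joint would pass 70% of its speed; a pose out of reach is approached as far as the arm can. A call with a number of a shift or a turn outside -1 to 1 is refused whole. A call with a gripper value outside its range is refused whole. The fingers move at their own pace and stop on an object; the grip force is fixed at half the most. Time passes only in rows, so rows that do not move let the fingers close. It gives the time, the measured TCP pose, the force and the opening at its end, in the units of the state.
- ctrl.get_obs(): the state, without advancing time (a new reading comes with each control period).
- ctrl.capture(name): name is "scene" or "side" or "wrist"; returns a dict with "color" (400x640x3 uint8, red, green, blue), "mtx" (3x3 intrinsics, pixels), "distortion" ([k1, k2, p1, p2, k3] as OpenCV has them; the pictures are not rectified), "cam_to_world" (4x4, takes a point from camera to world coordinates). Camera axes: x right, y up, looking along -z (the intrinsics and any distortion apply to the point x, -y, -z); pixel columns grow to the right and rows downward; lengths in mm; the calibration is good to about 2 mm. A picture is of the moment at which its call begins. There is no depth.
- ctrl.sign_off(): hands the job in, once; it reports no verdict.
The state is a dict: "time": time; "q": joint angles; "qvel": joint speeds; "tau": joint torques, N m; "tool_pos": TCP position; "tool_rot": TCP orientation; "ft_force": force on the tool from outside, world axes, zero at the start; "ft_torque": the same for the moment, N m; "gripper_width": finger opening in mm.
Only numpy, scipy, OpenCV 4.12 (cv2) and the standard library are available. Lean on these libraries where they do the work, as an engineer would, in place of code of your own. Each camera call takes 0.05 s, during which the arm holds its last target.

## Working session

There is one attempt and no reset: what is moved stays moved. The work goes in short steps, Python scripts to look and compute and a tool call to move; the robot and the scene stay as the last step left them, time stands still between calls to the robot, and variables do not carry over. Pictures are saved under pics/ and viewed, and the job is handed in when it is done.

Besides the shell and the picture viewer there is one more tool, called after "Call:" as a command line: name --pt "numbers of a row" for each row, then --argument value for the rest. servo_tool: Moves the arm, as the interface text tells. Shifts and turns lie within -1 to 1; 1 stands for 250 mm of shift or pi/2 rad of turn. Its arguments: {"type":"object","properties":{"fingers":{"type":"array","items":{"type":"number"}},"translation":{"type":"array","items":{"type":"array","items":{"type":"number","minimum":-1,"maximum":1}}},"roll":{"type":"array","items":{"type":"number","minimum":-1,"maximum":1}}},"required":["fingers","translation","roll"]}

```bash
mkdir -p pics; ls; python3 - <<'E'
from bench import ctrl
import cv2
o=ctrl.get_obs(); print({k:o[k] for k in ('time','tool_pos','tool_rot','ft_force','gripper_width')})
for n in ("scene","side","wrist"):
    c=ctrl.capture(n); cv2.imwrite(f"pics/{n}0.png",c["color"][:,:,::-1]); print(n,c["mtx"].tolist(),c["distortion"],c["cam_to_world"].round(3).tolist())
E
```

```text
pics
{'time': 0.0, 'tool_pos': array([ 216.92289969, -585.22860673,  198.03626075]), 'tool_rot': array([ 0.5797948 ,  0.40443753,  0.5809896 , -0.40338488]), 'ft_force': array([-0.20550418,  0.20018809,  0.5944798 ]), 'gripper_width': 85.62573250153946}
scene [[493.61614293250807, 0.0, 319.4150919048926], [0.0, 493.61614293250807, 200.12771341576254], [0.0, 0.0, 1.0]] [-0.03580528  0.          0.          0.          0.        ] [[0.713, -0.464, 0.525, 1380.951], [0.701, 0.464, -0.542, -881.926], [0.008, 0.754, 0.657, 1175.03], [0.0, 0.0, 0.0, 1.0]]
side [[471.93642580699094, 0.0, 322.7943079255824], [0.0, 471.93642580699094, 199.04338578805297], [0.0, 0.0, 1.0]] [-0.06531804  0.          0.          0.          0.        ] [[-0.823, 0.255, -0.509, -121.95], [-0.568, -0.397, 0.72, 983.148], [-0.019, 0.882, 0.472, 736.116], [0.0, 0.0, 0.0, 1.0]]
wrist [[282.1811881421643, 0.0, 315.32383425277044], [0.0, 282.1811881421643, 193.76002499544387], [0.0, 0.0, 1.0]] [-0.02053204  0.          0.          0.          0.        ] [[0.347, 0.901, 0.262, 283.536], [-0.938, 0.334, 0.095, -561.086], [-0.002, -0.278, 0.961, 372.467], [0.0, 0.0, 0.0, 1.0]]
```

View pics/scene0.png

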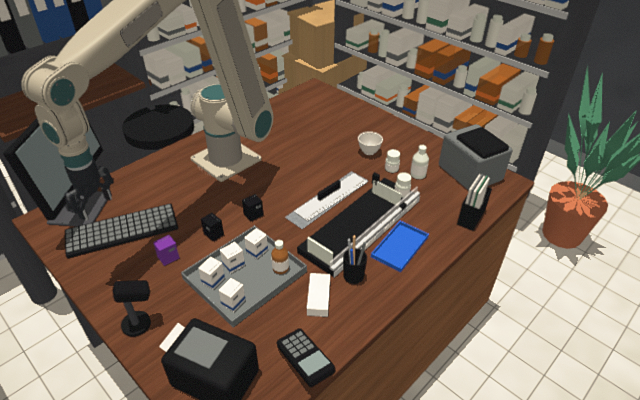

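View pics/side0.png

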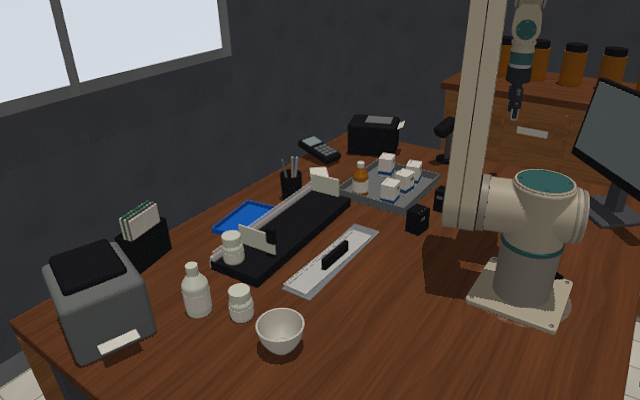

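View pics/wrist0.png

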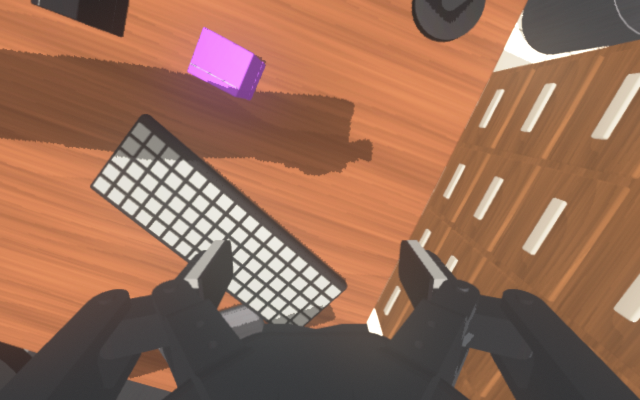

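The scene view shows four white packs and the amber bottle in the tray (about 240,270), the shelf, and the ruler at (328,198). Two black look-alikes and a purple one stand nearby. I'll enlarge these areas.

```bash
cat > h.py <<'E'
import numpy as np, cv2
from bench import ctrl
from scipy.spatial.transform import Rotation as R
from scipy.optimize import least_squares
def cap(n,save=None):
    c=ctrl.capture(n)
    if save: cv2.imwrite(f"pics/{save}.png",c["color"][:,:,::-1])
    return c
def crop(c,x0,y0,x1,y1,s,name):
    im=cv2.resize(c["color"][y0:y1,x0:x1,::-1],None,fx=s,fy=s,interpolation=cv2.INTER_CUBIC)
    assert im.shape[1]<=800 and im.shape[0]<=600, im.shape
    for x in range(x0-x0%-20 if x0%20 else x0,x1,20):
        u=int((x-x0)*s); cv2.line(im,(u,0),(u,6),(0,255,255),1); cv2.putText(im,str(x),(u+2,12),0,.35,(0,255,255),1)
    for y in range(y0-y0%-20 if y0%20 else y0,y1,20):
        v=int((y-y0)*s); cv2.line(im,(0,v),(6,v),(0,255,255),1); cv2.putText(im,str(y),(8,v+4),0,.35,(0,255,255),1)
    cv2.imwrite(f"pics/{name}.png",im)
def proj(c,P):
    P=np.atleast_2d(np.asarray(P,float)); T=np.linalg.inv(c["cam_to_world"])
    p=P@T[:3,:3].T+T[:3,3]; p=p*[1,-1,-1]
    return cv2.projectPoints(p.reshape(-1,1,3),np.zeros(3),np.zeros(3),c["mtx"],np.array(c["distortion"]))[0].reshape(-1,2)
def ray(c,uv):
    q=cv2.undistortPoints(np.asarray(uv,float).reshape(-1,1,2),c["mtx"],np.array(c["distortion"])).reshape(-1,2)
    d=np.c_[q[:,0],-q[:,1],-np.ones(len(q))]@c["cam_to_world"][:3,:3].T
    return c["cam_to_world"][:3,3],d
def onz(c,uv,z):
    o,d=ray(c,uv); return o+d*((z-o[2])/d[:,2])[:,None]
E
python3 - <<'E'
from h import *
c=cap("scene"); crop(c,180,210,310,320,5,"s_tray"); crop(c,280,160,440,280,5,"s_shelf")
c=cap("side"); crop(c,330,140,450,220,6,"d_tray"); crop(c,205,160,385,300,4,"d_shelf")
E
```

```text
(no output)
```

View pics/s_tray.png

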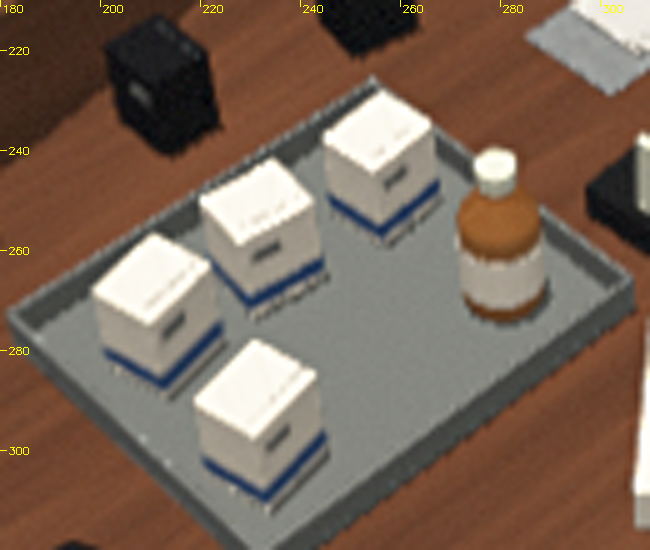

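View pics/s_shelf.png

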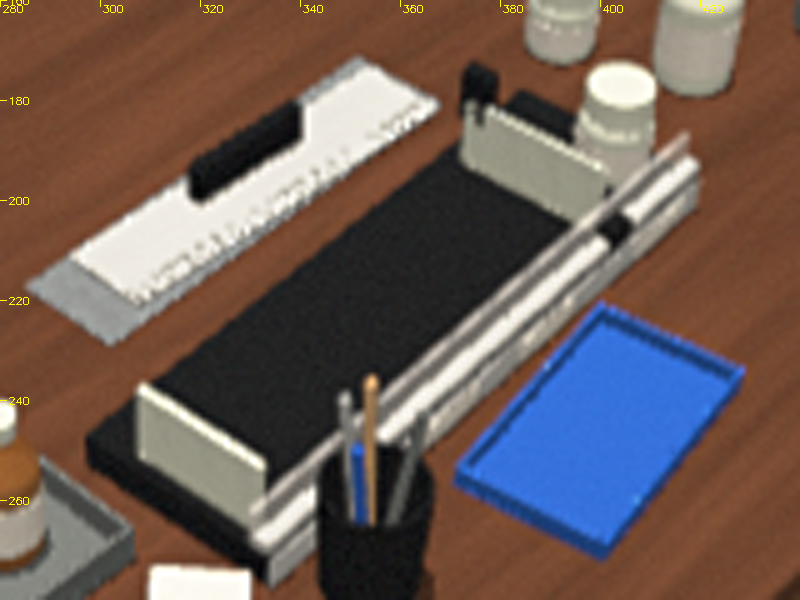

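View pics/d_tray.png

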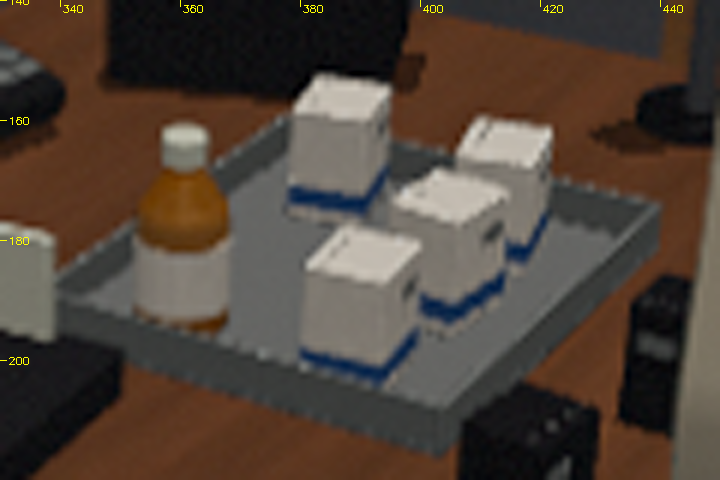

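View pics/d_shelf.png

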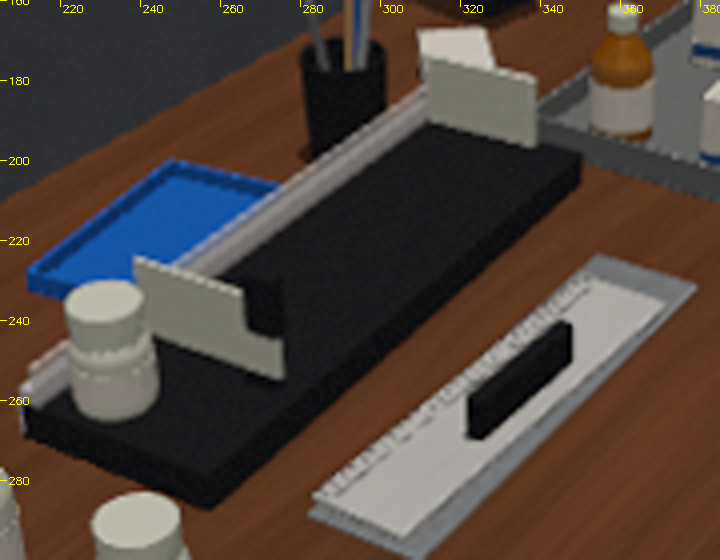

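```bash
cat > fit.py <<'E'
from h import *
import itertools
cs=cap("scene"); cd=cap("side")
S=lambda L:[(180+u/5,210+v/5) for u,v in L]
D=lambda L:[(330+u/6,140+v/6) for u,v in L]
# top corners in each view (cyclic order)
P={'A':(S([(93,291),(152,235),(215,262),(155,325)]),D([(477,117),(553,124),(528,172),(457,158)])),
'B':(S([(202,200),(270,158),(318,197),(243,247)]),D([(437,170),(510,187),(483,222),(392,206)])),
'C':(S([(325,132),(381,90),(433,128),(373,175)]),D([(347,226),(420,240),(391,280),(307,268)])),
'D':(S([(195,402),(255,340),(317,372),(258,432)]),D([(318,75),(391,84),(378,128),(292,115)]))}
def corners(p,dx,dy):
    x,y,t=p; c,s=np.cos(t),np.sin(t)
    q=np.array([(1,1),(-1,1),(-1,-1),(1,-1)])*[dx/2,dy/2]
    return np.c_[q@np.array([[c,s],[-s,c]])+[x,y],np.full(4,74.)]
for k,(a,b) in P.items():
    A=onz(cs,a,74);B=onz(cd,b,74)
    m=(A[:,:2].mean(0)+B[:,:2].mean(0))/2
    print(k,A.mean(0).round(1)[:2],B.mean(0).round(1)[:2],'edges',np.linalg.norm(np.roll(A,-1,0)-A,axis=1).round(0),np.linalg.norm(np.roll(B,-1,0)-B,axis=1).round(0))
    best=[]
    for t0 in np.arange(0,np.pi,np.pi/8):
        def f(p):
            C=corners(p,46,54); r=[]
            for cam,o in((cs,a),(cd,b)):
                q=proj(cam,C); o=np.array(o); off=0
                d=np.linalg.norm(q[:,None]-o[None],axis=2); from scipy.optimize import linear_sum_assignment as l
                i,j=l(d); r.append((q[i]-o[j]).ravel())
            return np.concatenate(r)
        s=least_squares(f,[*m,t0]); best.append((round(s.cost,2),s.x[:2].round(1).tolist(),round(np.degrees(s.x[2])%180,1)))
    best.sort(key=lambda z:z[0]); u=[]
    for z in best:
        if not any(abs(z[2]-w[2])<8 for w in u): u.append(z)
    print('  ',u[:3])
for nm,uv,z in [('ruler s',[(280+75/5,160+258/5),(280+135/5,160+305/5),(280+437/5,160+103/5),(280+362/5,160+62/5)],7)]:
    print(nm,onz(cs,uv,z).round(1).tolist())
uv=[(205+313/4,160+492/4),(205+407/4,160+535/4),(205+665/4,160+305/4),(205+597/4,160+278/4)]
print('ruler side',onz(cd,uv,7).round(1).tolist())
mats=[(280+28/5,160+288/5),(280+112/5,160+345/5)]; print('mat s',onz(cs,mats,2).round(1).tolist())
print('mat d',onz(cd,[(205+308/4,160+514/4),(205+420/4,160+558/4),(205+697/4,160+287/4),(205+597/4,160+254/4)],2).round(1).tolist())
# board near edge corners
print('board s near-right,top',onz(cs,[(280+87/5,160+440/5)],30).round(1))
print('board d near right/ near-left',onz(cd,[(205+582/4,160+155/4),(205+210/4,160+483/4)],30).round(1).tolist())
print('endpanel top: scene rear, front',onz(cs,[(280+138/5,160+387/5),(280+266/5,160+466/5)],90).round(1).tolist())
print('endpanel top: side rear, front',onz(cd,[(205+537/4,160+76/4),(205+427/4,160+57/4)],90).round(1).tolist())
print('divider top scene rear, front',onz(cs,[(280+465/5,160+105/5),(280+607/5,160+170/5)],90).round(1).tolist())
print('divider top side rear front',onz(cd,[(205+245/4,160+292/4),(205+134/4,160+258/4)],90).round(1).tolist())
print('grip tab top mid scene/side',onz(cs,[(280+480/5,160+68/5)],115).round(1),onz(cd,[(205+264/4,160+273/4)],115).round(1))
print('rib scene/side',onz(cs,[(280+192/5,160+185/5),(280+300/5,160+105/5)],41).round(1).tolist(),onz(cd,[(205+468/4,160+400/4),(205+570/4,160+322/4)],41).round(1).tolist())
E
python3 fit.py
```

```text
A [ 480.3 -409.4] [ 474.1 -409.5] edges [52. 46. 56. 48.] [44. 71. 42. 61.]
   [(np.float64(5.14), [477.2, -409.4], np.float64(13.4)), (np.float64(16.14), [477.3, -409.6], np.float64(100.6))]
B [ 474.1 -327. ] [ 465.6 -328.6] edges [51. 47. 57. 49.] [44. 50. 51. 56.]
   [(np.float64(9.46), [469.4, -327.4], np.float64(1.1)), (np.float64(14.24), [469.4, -327.5], np.float64(87.3))]
C [ 480.  -237.3] [ 473.9 -238.5] edges [49. 49. 53. 50.] [41. 52. 45. 57.]
   [(np.float64(5.92), [476.5, -237.6], np.float64(5.4)), (np.float64(11.0), [476.6, -237.7], np.float64(91.0))]
D [ 587.4 -416.7] [ 579.7 -415.5] edges [53. 45. 51. 43.] [45. 67. 52. 64.]
   [(np.float64(6.07), [584.3, -416.8], np.float64(14.3)), (np.float64(14.31), [584.3, -416.9], np.float64(101.5))]
ruler s [[429.6, -22.3, 7.0], [493.6, -26.1, 7.0], [496.7, 290.7, 7.0], [423.0, 288.3, 7.0]]
ruler side [[496.7, 283.6, 7.0], [423.8, 284.7, 7.0], [420.2, -20.3, 7.0], [479.8, -25.2, 7.0]]
mat s [[425.0, -63.0, 2.0], [507.0, -61.0, 2.0]]
mat d [[489.9, 297.3, 2.0], [408.6, 292.7, 2.0], [416.4, -60.9, 2.0], [501.6, -61.2, 2.0]]
board s near-right,top [[ 578.6 -151.8   30. ]]
board d near right/ near-left [[566.5, -144.5, 30.0], [534.6, 333.4, 30.0]]
endpanel top: scene rear, front [[610.4, -137.0, 90.0], [711.6, -129.3, 90.0]]
endpanel top: side rear, front [[607.1, -141.9, 90.0], [701.0, -124.0, 90.0]]
divider top scene rear, front [[574.9, 219.6, 90.0], [688.8, 233.8, 90.0]]
divider top side rear front [[592.0, 227.0, 90.0], [682.1, 235.2, 90.0]]
grip tab top mid scene/side [[574.4 233.5 115. ]] [[569.  232.6 115. ]]
rib scene/side [[460.1, 63.4, 41.0], [452.9, 183.5, 41.0]] [[444.3, 190.1, 41.0], [437.9, 79.3, 41.0]]
```

```bash
cat >> h.py <<'E'
import sys, json
def pose():
    o=ctrl.get_obs(); w,x,y,z=o["tool_rot"]; Rm=R.from_quat([x,y,z,w]).as_matrix()
    return o,np.array(o["tool_pos"]),Rm
def jawyaw(Rm): # heading of jaw axis (tool z) modulo 180, deg from world x, in (-90,90]
    a=np.degrees(np.arctan2(Rm[1,2],Rm[0,2])); return (a+90)%180-90
def plan(tx=None,ty=None,tz=None,yaw=None,mx=0.15):
    """print total shift in tool units + roll units, and suggested rows"""
    o,p,Rm=pose(); t=np.array([p[i] if v is None else v for i,v in enumerate((tx,ty,tz))])
    dyaw=0 if yaw is None else (yaw-jawyaw(Rm)+90)%180-90
    roll=-dyaw/90
    d=Rm.T@(t-p)/250
    n=int(max(1,np.ceil(np.abs(np.linalg.norm(d))/mx),np.ceil(abs(roll)/0.09)))
    print(f"t={o['time']:.2f} pos {p.round(1)} jaw {jawyaw(Rm):.1f} w {o['gripper_width']:.1f} F {np.round(o['ft_force'],1)}")
    print("  total d",d.round(3),"roll",round(roll,3),"n",n)
    # with the roll first: d in rolled frame
    Rr=Rm@R.from_euler('x',roll*np.pi/2).as_matrix(); d2=Rr.T@(t-p)/250
    print("  after-roll d",d2.round(3), "per row",(d2/n).round(4))
E
python3 - <<'E'
from h import *
o,p,Rm=pose(); print(Rm.round(3)); print(jawyaw(Rm),o['q'])
plan(470,-330,260,3)
E
```

```text
[[-0.     0.938  0.347]
 [ 0.001  0.347 -0.938]
 [-1.     0.    -0.001]]
-69.67408618314286 [-1.31939154e+00  2.76585410e-01 -2.67565436e-02  1.26802003e+00
  2.19307461e-05  1.46744701e+00]
t=0.35 pos [ 217.1 -585.9  198.9] jaw -69.7 w 85.5 F [ 0.3 -0.1  0.5]
  total d [-0.244  1.304 -0.608] roll -0.807 n 10
  after-roll d [-0.244  0.969  1.064] per row [-0.0244  0.0969  0.1064]
```

Call:
servo_tool --fingers '[1, 1, 1, 1, 1, 1, 1, 1]' --pt "-0.04 0.14 0" --pt "-0.04 0.14 0" --pt "-0.04 0.14 0" --pt "-0.04 0.14 0" --pt "-0.04 0.14 0" --pt "-0.04 0.14 0" --pt "-0.04 0.14 0" --pt "-0.04 0.14 0" --roll '[-0.09, -0.09, -0.09, -0.09, -0.09, -0.09, -0.09, -0.09]'

```text
time: 1.35
tool_pos: [393.0, -385.6, 279.5]
tool_rot: [0.707, 0.028, 0.706, -0.028]
ft_force: [0.1, 0.1, 0.8]
gripper_width: 85.0
```

```bash
python3 - <<'E'
from h import *
plan(500,-270,290,4)
E
```

```text
t=1.35 pos [ 393.  -385.6  279.5] jaw -4.6 w 85.0 F [0.1 0.1 0.8]
  total d [-0.042  0.495  0.39 ] roll -0.095 n 5
  after-roll d [-0.042  0.431  0.459] per row [-0.0084  0.0863  0.0919]
```

Call:
servo_tool --fingers '[1, 1, 1, 1, 1, 1]' --pt "-0.01 0.085 0.09" --pt "-0.01 0.085 0.09" --pt "-0.01 0.085 0.09" --pt "-0.01 0.085 0.09" --pt "0 0.085 0.09" --pt "0 0 0" --roll '[-0.048, -0.048, 0, 0, 0, 0]'

```text
time: 2.1
tool_pos: [503.5, -277.0, 289.2]
tool_rot: [0.707, -0.024, 0.707, 0.024]
ft_force: [-0.4, -0.3, 0.1]
gripper_width: 85.6
```

```bash
python3 - <<'E'
from h import *
plan(500,-270,290,4)
c=cap("wrist","w1")
E
```

```text
t=2.10 pos [ 503.5 -277.   289.2] jaw 3.9 w 85.6 F [-0.4 -0.3  0.1]
  total d [-0.003  0.029 -0.012] roll -0.001 n 1
  after-roll d [-0.003  0.029 -0.012] per row [-0.0032  0.0288 -0.0121]
```

View pics/w1.png

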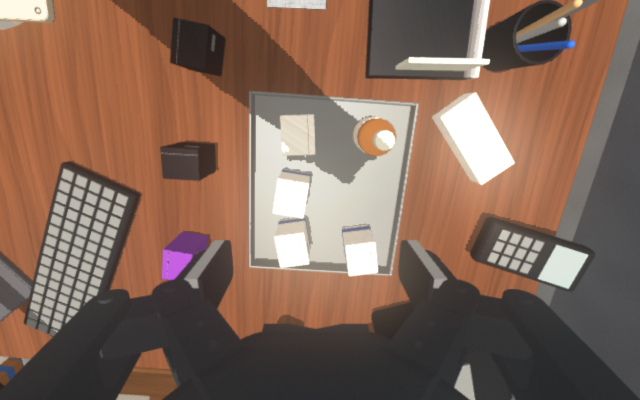

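The wrist view shows all four packs: (297,135), (292,195), (292,242) and (360,250). The bottle is at (377,137) and the shelf's right end is at the top. I'll enlarge it.

```bash
python3 - <<'E'
from h import *
c=cap("wrist"); crop(c,240,85,420,285,3.9 if 0 else 3,"w1a"); crop(c,355,0,505,90,5,"w1b")
E
```

```text
(no output)
```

View pics/w1a.png

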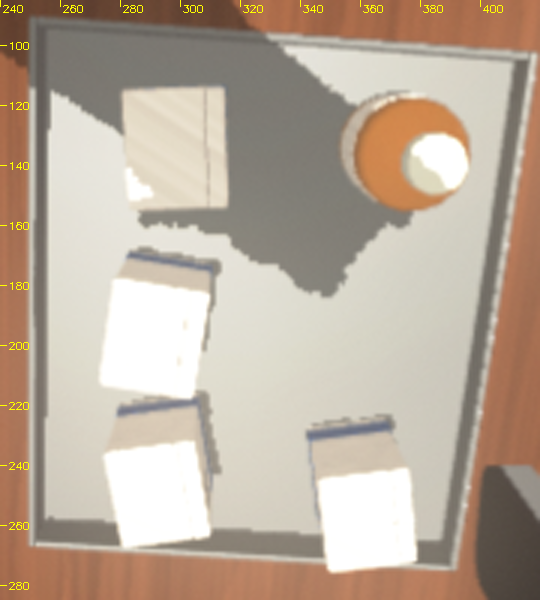

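View pics/w1b.png

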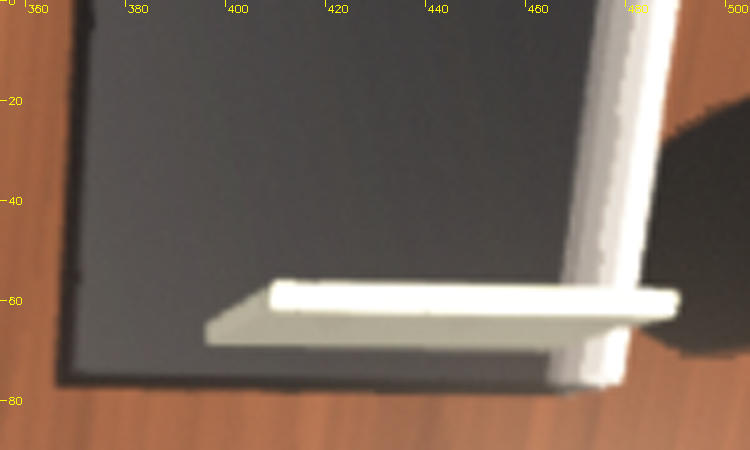

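```bash
cat >> h.py <<'E'
from scipy.optimize import linear_sum_assignment as _l
def packfit(cam,uv,ztop=74,verbose=1):
    uv=np.array(uv,float); g=onz(cam,uv,ztop)[:,:2]; m=g.mean(0); best=[]
    for t0 in np.radians([-60,-30,0,30,60,90]):
        def C(p):
            x,y,t=p; c,s=np.cos(t),np.sin(t); q=np.array([(1,1),(-1,1),(-1,-1),(1,-1)])*[23,27]
            return np.c_[q@np.array([[c,s],[-s,c]])+[x,y],np.full(4,ztop)]
        def f(p):
            q=proj(cam,C(p)); d=np.linalg.norm(q[:,None]-uv[None],axis=2); i,j=_l(d); return (q[i]-uv[j]).ravel()
        s=least_squares(f,[*m,t0]); best.append((round(float(s.cost),2),s.x[:2].round(1).tolist(),round(float((np.degrees(s.x[2])+90)%180-90),1)))
    best.sort(); out=[best[0]]
    for b in best:
        if abs((b[2]-out[0][2]+90)%180-90)>20: out.append(b);break
    return out
E
cat > a.py <<'E'
from h import *
c=cap("wrist")
f=lambda L:[(240+u/3,85+v/3) for u,v in L]
for n,L in dict(B=[(112,278),(210,293),(195,398),(100,383)],A=[(104,456),(197,441),(211,537),(123,547)],C=[(122,88),(225,87),(228,208),(123,208)],D=[(318,480),(410,468),(416,562),(330,572)]).items(): print(n,packfit(c,f(L)))
g=lambda L:[(355+u/5,v/5) for u,v in L]
print('board near-right top',onz(c,g([(75,374)]),30).round(1), 'near edge further',onz(c,g([(88,5)]),30).round(1))
print('panel top rear-outer,rear-inner, front',onz(c,g([(270,310),(272,280),(678,316),(680,290)]),90).round(1).tolist())
print('panel base outer rear/front', onz(c,g([(206,344),(552,350)]),30).round(1).tolist())
print('stop inner top edge',onz(c,g([(570,280),(600,0)]),60).round(1).tolist(), onz(c,g([(620,280),(648,0)]),60).round(1).tolist())
print('tray rim corners',onz(c,f([(35,18),(535,55),(455,567),(33,543)]),30).round(1).tolist())
print('syrup cap',onz(c,f([(436,163)]),115+4).round(1))
E
python3 a.py
```

```text
B [(0.35, [471.1, -329.0], -4.9), (24.24, [471.2, -328.8], 85.1)]
A [(0.6, [477.0, -412.4], 11.9), (20.45, [476.9, -412.3], -77.5)]
C [(0.83, [476.4, -238.6], 3.9), (29.76, [476.4, -238.4], -85.9)]
D [(0.14, [585.1, -419.6], 11.5), (24.47, [585.1, -419.5], -78.7)]
board near-right top [[ 572.3 -151.1   30. ]] near edge further [[565.1 -58.3  30. ]]
panel top rear-outer,rear-inner, front [[607.9, -141.1, 90.0], [607.4, -134.4, 90.0], [708.6, -134.9, 90.0], [707.8, -129.1, 90.0]]
panel base outer rear/front [[608.7, -140.5, 30.0], [708.1, -134.9, 30.0]]
stop inner top edge [[694.8, -122.6, 60.0], [689.2, -57.8, 60.0]] [[708.1, -121.6, 60.0], [701.4, -56.8, 60.0]]
tray rim corners [[403.5, -184.2, 30.0], [647.9, -185.0, 30.0], [648.7, -469.9, 30.0], [403.4, -470.4, 30.0]]
syrup cap [[ 584.1 -233.6  119. ]]
```

```bash
cat >> h.py <<'E'
O=np.array([622.5,92.0]); SY=4.4
def loc(x,y):
    c,s=np.cos(np.radians(SY)),np.sin(np.radians(SY)); return O+np.array([c*x-s*y,s*x+c*y])
def toloc(X,Y):
    c,s=np.cos(np.radians(SY)),np.sin(np.radians(SY)); d=np.array([X,Y])-O; return np.array([c*d[0]+s*d[1],-s*d[0]+c*d[1]])
E
python3 -c "
from h import *
plan(476.4,-238.6,110,3.9)"
```

```text
t=2.25 pos [ 502.1 -278.6  289.1] jaw 3.8 w 85.0 F [-0.2  0.1  0.7]
  total d [ 0.717  0.167 -0.092] roll -0.002 n 5
  after-roll d [ 0.717  0.167 -0.091] per row [ 0.1433  0.0334 -0.0183]
```

Call:
servo_tool --fingers '[1, 1, 1, 1, 1, 1]' --pt "0.14 0.035 -0.018" --pt "0.14 0.035 -0.018" --pt "0.14 0.035 -0.018" --pt "0.14 0.035 -0.018" --pt "0.14 0.03 -0.018" --pt "0 0 0" --roll '[0, 0, 0, 0, 0, 0]'

```text
time: 3.0
tool_pos: [473.7, -236.0, 111.3]
tool_rot: [0.705, -0.021, 0.709, 0.024]
ft_force: [-0.2, 0.2, -0.4]
gripper_width: 85.7
```

```bash
python3 - <<'E'
from h import *
plan(476.4,-238.6,36,3.9)
c=cap("wrist","w2")
E
```

```text
t=3.00 pos [ 473.7 -236.   111.3] jaw 3.7 w 85.7 F [-0.2  0.2 -0.4]
  total d [ 0.301 -0.012  0.012] roll -0.002 n 3
  after-roll d [ 0.301 -0.012  0.012] per row [ 0.1004 -0.0042  0.004 ]
```

View pics/w2.png

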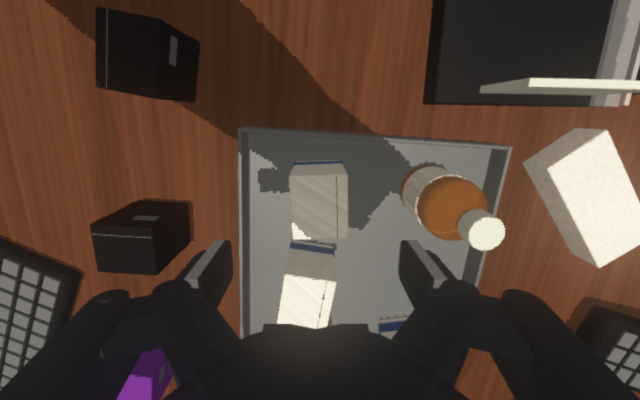

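```bash
python3 - <<'E'
from h import *
c=cap("wrist"); o,p,_=pose()
print(proj(c,[p,[476.4,-238.6,74],p-[0,0,75]]).round(0)); print(packfit(c,[(290,173),(347,173),(348,237),(291,239)]))
print(c["cam_to_world"][:3,3].round(0))
E
```

```text
[[317. 225.]
 [316. 206.]
 [317. 194.]]
[(2.99, [479.0, -239.1], 4.7), (112.39, [479.0, -238.7], -85.3)]
[ 472. -167.  288.]
```

Call:
servo_tool --fingers '[1, 1, 1, 1, 1, -1, -1, -1]' --pt "0.1 -0.01 0.014" --pt "0.1 0 0" --pt "0.06 0 0" --pt "0.04 0 0" --pt "0 0 0" --pt "0 0 0" --pt "0 0 0" --pt "0 0 0" --roll '[0, 0, 0, 0, 0, 0, 0, 0]'

```text
time: 4.1
tool_pos: [477.2, -240.5, 41.5]
tool_rot: [0.703, -0.024, 0.71, 0.022]
ft_force: [-22.7, 1.7, 40.2]
gripper_width: 32.3
```

Call:
servo_tool --fingers '[-1, -1, -1, -1]' --pt "0 0 0" --pt "0 0 0" --pt "0 0 0" --pt "0 0 0" --roll '[0, 0, 0, 0]'

```text
time: 4.6
tool_pos: [482.3, -242.0, 50.4]
tool_rot: [0.708, -0.025, 0.706, 0.021]
ft_force: [-18.8, 9.9, 64.1]
gripper_width: 0.4
```

```bash
python3 - <<'E'
from h import *
x,y=loc(5,-194); print(x,y)
plan(x,y,150,SY)
E
```

```text
642.3687552177374 -101.04463879138842
t=4.60 pos [ 482.3 -242.    50.4] jaw 3.7 w 0.4 F [-18.8   9.9  64.1]
  total d [-0.4    0.519  0.677] roll -0.007 n 7
  after-roll d [-0.4    0.511  0.683] per row [-0.0571  0.073   0.0975]
```

```bash
python3 - <<'E'
from h import *
c=cap("wrist","w3"); d=cap("side"); crop(d,330,120,460,220,6,"d3"); s=cap("scene"); crop(s,180,180,310,290,5,"s3")
E
```

```text
(no output)
```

View pics/w3.png

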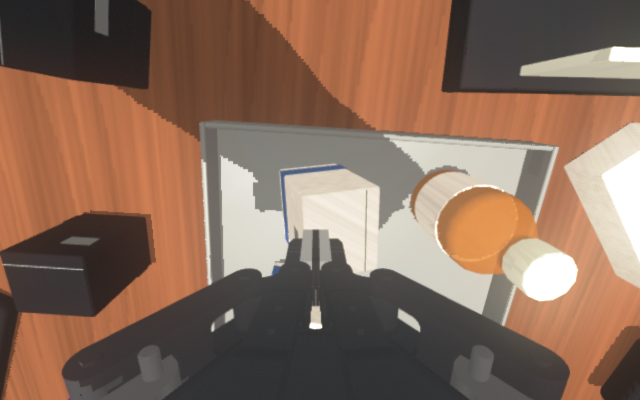

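View pics/d3.png

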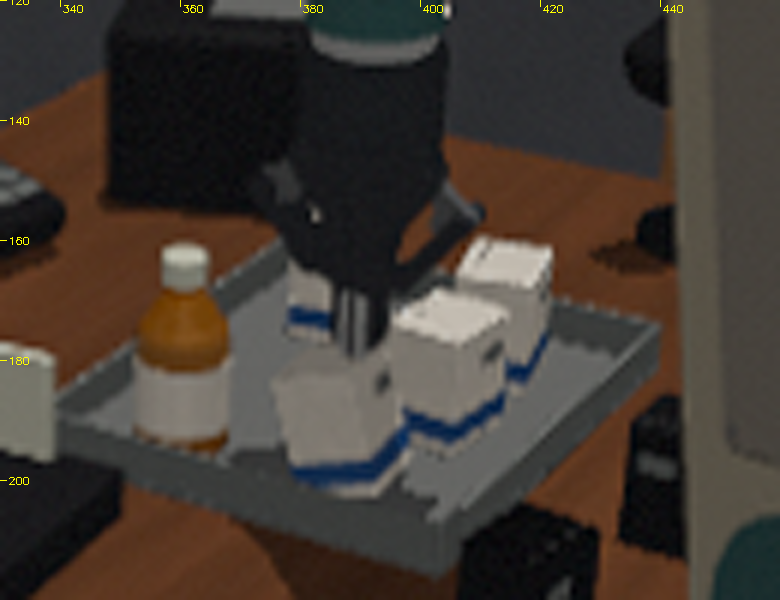

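View pics/s3.png

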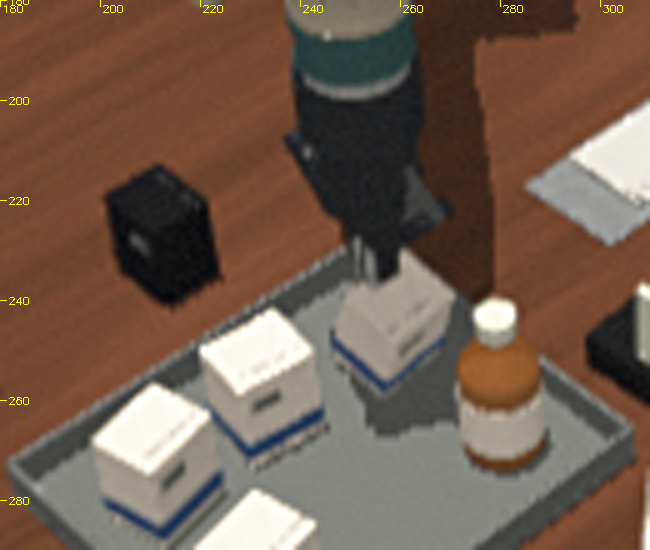

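```bash
python3 - <<'E'
from h import *
o,p,Rm=pose(); print(p)
for n in ("scene","side","wrist"):
    c=cap(n); print(n,proj(c,[p,p+[0,0,13],[477,-239,74],[500,-212,74],[500,-212,4],[454,-212,4]]).round(1).tolist())
E
```

```text
[ 483.55779761 -242.16369553   50.79623217]
scene [[255.7, 242.7], [255.4, 239.8], [254.6, 236.0], [265.9, 235.3], [267.3, 250.6], [258.1, 243.4]]
side [[388.5, 187.5], [388.7, 183.9], [390.3, 181.9], [379.8, 183.3], [379.0, 202.8], [391.7, 206.5]]
wrist [[314.5, 222.9], [314.5, 230.9], [303.6, 232.5], [347.6, 190.3], [337.5, 166.2], [279.5, 162.6]]
```

Call:
servo_tool --fingers '[-1, -1, -1, -1, -1]' --pt "-0.04 0 0" --pt "-0.08 0 0" --pt "-0.12 0 0" --pt "-0.12 0 0" --pt "-0.1 0 0" --roll '[0, 0, 0, 0, 0]'

```text
time: 5.52
tool_pos: [481.4, -239.8, 155.9]
tool_rot: [0.707, -0.024, 0.706, 0.023]
ft_force: [-0.5, -0.1, -1.4]
gripper_width: 0.3
```

```bash
python3 - <<'E'
from h import *
plan()
c=cap("wrist","w4");s=cap("scene"); crop(s,180,180,310,290,5,"s4")
E
```

```text
t=5.53 pos [ 481.4 -239.8  155.9] jaw 3.8 w 0.3 F [-0.5 -0.1 -1.4]
  total d [0. 0. 0.] roll 0.0 n 1
  after-roll d [0. 0. 0.] per row [0. 0. 0.]
```

View pics/w4.png

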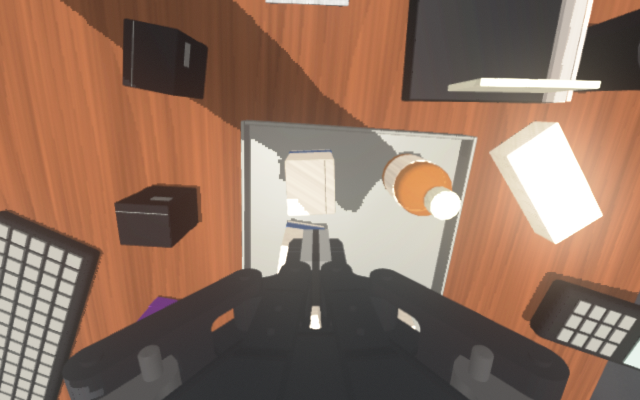

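View pics/s4.png

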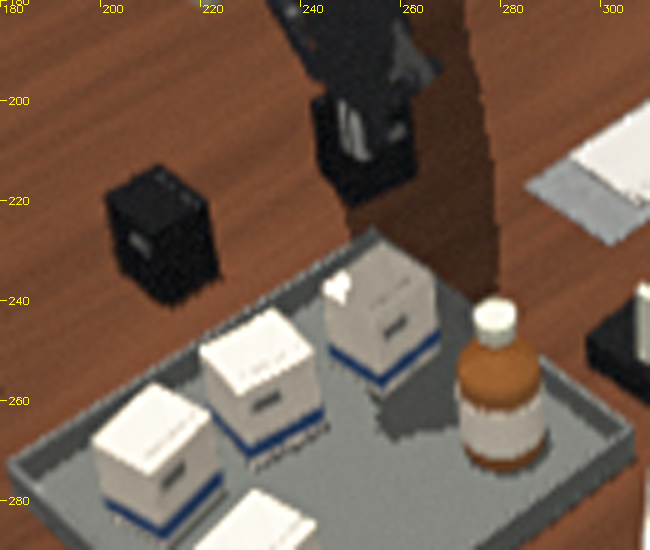

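The fingers slipped off the top, which means the grasp was too shallow. The pack settled upright again. I'll open, re-measure it and grasp deeper.

Call:
servo_tool --fingers '[1, 1, 1, 1]' --pt "0 0 0" --pt "0 0 0" --pt "0 0 0" --pt "0 0 0" --roll '[0, 0, 0, 0]'

```text
time: 6.12
tool_pos: [480.5, -239.4, 153.5]
tool_rot: [0.706, -0.023, 0.707, 0.024]
ft_force: [0.1, -1.0, 0.9]
gripper_width: 72.6
```

```bash
python3 - <<'E'
from h import *
plan(477,-239,17,3.9)
c=cap("wrist"); crop(c,240,110,400,250,5 if 0 else 4,"w5"); crop(c,400,0,640,150,3,"w5b")
E
```

```text
t=6.12 pos [ 480.5 -239.4  153.5] jaw 3.8 w 72.6 F [ 0.1 -1.   0.9]
  total d [ 0.546  0.002 -0.013] roll -0.001 n 4
  after-roll d [ 0.546  0.002 -0.013] per row [ 0.1365  0.0005 -0.0034]
```

View pics/w5.png

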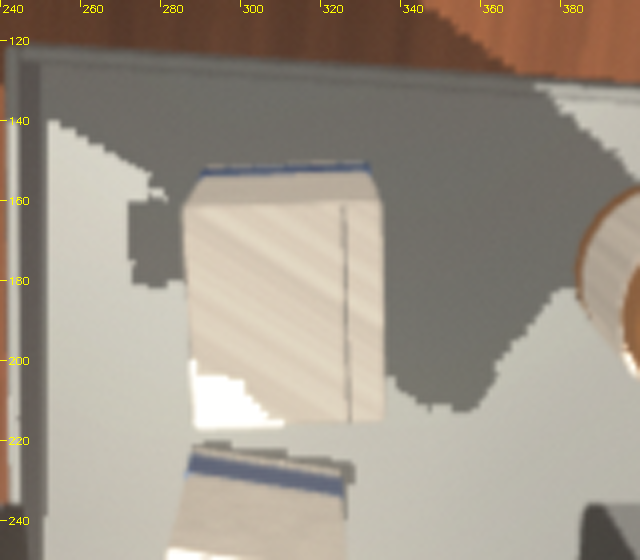

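View pics/w5b.png

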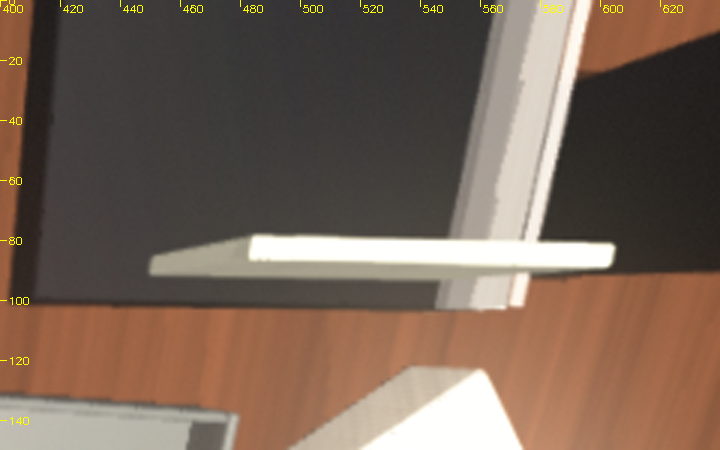

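```bash
python3 - <<'E'
from h import *
c=cap("wrist")
r=packfit(c,[(240+u/4,110+v/4) for u,v in [(183,207),(381,200),(384,420),(195,428)]]); print(r)
x,y=r[0][1]; plan(x,y,17,r[0][2])
g=[(400+u/3,v/3) for u,v in [(250,237),(248,261),(613,243),(613,268)]]
print([toloc(*q[:2]).round(1).tolist() for q in onz(c,g,90)])
print([toloc(*q[:2]).round(1).tolist() for q in onz(c,[(400+35/3,300/3),(400+58/3,0)],30)])
E
```

```text
[(0.86, [477.1, -238.2], 5.7), (73.48, [477.0, -237.9], -84.2)]
t=6.22 pos [ 480.8 -239.5  153.8] jaw 3.8 w 84.8 F [ 0.6 -1.1  0.1]
  total d [ 0.547  0.006 -0.014] roll -0.021 n 4
  after-roll d [ 0.547  0.007 -0.014] per row [ 0.1368  0.0016 -0.0035]
[[-32.4, -224.6], [-32.1, -230.6], [67.0, -225.9], [68.7, -232.3]]
[[-68.8, -238.0], [-68.4, -149.3]]
```

Call:
servo_tool --fingers '[1, 1, 1, 1, 1, 1, -1, -1]' --pt "0.12 0.006 -0.014" --pt "0.13 0 0" --pt "0.13 0 0" --pt "0.1 0 0" --pt "0.066 0 0" --pt "0 0 0" --pt "0 0 0" --pt "0 0 0" --roll '[-0.02, 0, 0, 0, 0, 0, 0, 0]'

```text
time: 7.22
tool_pos: [478.5, -239.1, 19.0]
tool_rot: [0.707, -0.035, 0.706, 0.034]
ft_force: [0.6, 0.3, 0.5]
gripper_width: 51.9
```

Call:
servo_tool --fingers '[-1, -1, -1]' --pt "0 0 0" --pt "0 0 0" --pt "0 0 0" --roll '[0, 0, 0]'

```text
time: 7.6
tool_pos: [478.2, -239.1, 19.2]
tool_rot: [0.707, -0.035, 0.706, 0.034]
ft_force: [-1.8, 0.5, 5.7]
gripper_width: 45.0
```

Call:
servo_tool --fingers '[-1, -1, -1, -1, -1]' --pt "-0.05 0 0" --pt "-0.12 0 0" --pt "-0.14 0 0" --pt "-0.14 0 0" --pt "-0.1 0 0" --roll '[0, 0, 0, 0, 0]'

```text
time: 8.22
tool_pos: [478.0, -238.7, 157.7]
tool_rot: [0.707, -0.035, 0.705, 0.034]
ft_force: [0.9, -0.6, -0.4]
gripper_width: 45.0
```

```bash
python3 - <<'E'
from h import *
x,y=loc(5,-194)
plan(x,y,155,SY)
E
```

```text
t=8.22 pos [ 478.  -238.7  157.7] jaw 5.6 w 45.0 F [ 0.9 -0.6 -0.4]
  total d [0.012 0.484 0.708] roll 0.013 n 6
  after-roll d [0.012 0.499 0.698] per row [0.0019 0.0831 0.1163]
```

Call:
servo_tool --fingers '[-1, -1, -1, -1, -1, -1, -1]' --pt "0 0.083 0.117" --pt "0 0.083 0.117" --pt "0 0.083 0.117" --pt "0 0.083 0.117" --pt "0 0.083 0.117" --pt "0 0.083 0.117" --pt "0 0 0" --roll '[0.013, 0, 0, 0, 0, 0, 0]'

```text
time: 9.1
tool_pos: [644.0, -98.6, 155.6]
tool_rot: [0.707, -0.028, 0.706, 0.028]
ft_force: [0.3, 0.2, -1.2]
gripper_width: 45.2
```

```bash
python3 - <<'E'
from h import *
x,y=loc(5,-194)
plan(x,y,47,SY)
c=cap("wrist","w6")
E
```

```text
t=9.10 pos [644.  -98.6 155.6] jaw 4.6 w 45.2 F [ 0.3  0.2 -1.2]
  total d [ 0.434 -0.009 -0.008] roll 0.002 n 3
  after-roll d [ 0.434 -0.009 -0.008] per row [ 0.1448 -0.003  -0.0026]
```

View pics/w6.png

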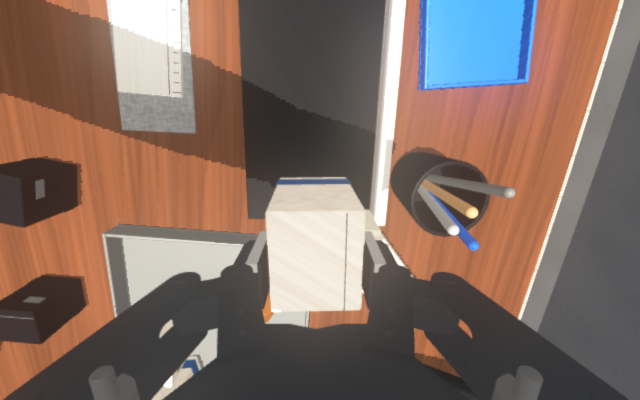

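Call:
servo_tool --fingers '[-1, -1, -1, -1, -1]' --pt "0.14 -0.008 -0.008" --pt "0.14 0 0" --pt "0.1 0 0" --pt "0.048 0 0" --pt "0 0 0" --roll '[0, 0, 0, 0, 0]'

```text
time: 9.78
tool_pos: [639.3, -102.7, 47.7]
tool_rot: [0.706, -0.027, 0.707, 0.027]
ft_force: [0.0, -0.0, -0.2]
gripper_width: 44.7
```

```bash
python3 - <<'E'
from h import *
x,y=loc(5,-194)
plan(x,y,45,SY)
c=cap("wrist","w7");d=cap("side");crop(d,280,140,400,240,6,"d7")
E
```

```text
t=9.78 pos [ 639.3 -102.7   47.7] jaw 4.4 w 44.7 F [ 0.  -0.  -0.2]
  total d [0.011 0.006 0.013] roll -0.0 n 1
  after-roll d [0.011 0.006 0.013] per row [0.0109 0.0057 0.0127]
```

View pics/d7.png

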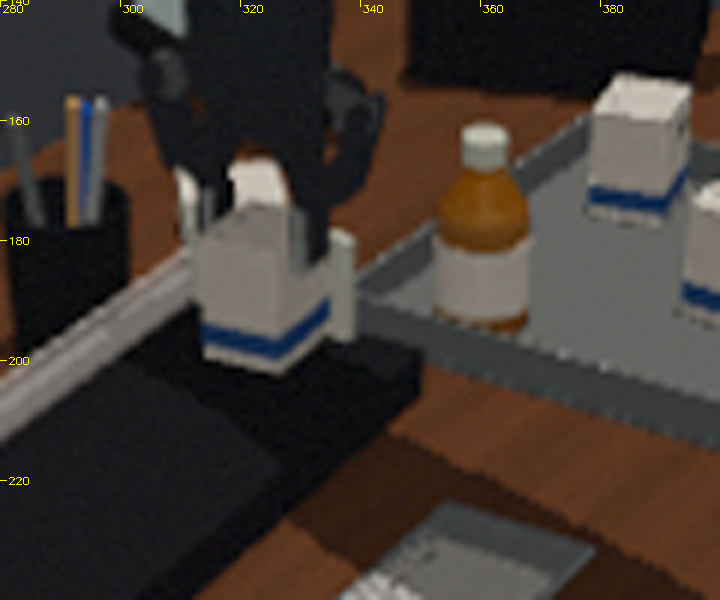

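View pics/w7.png

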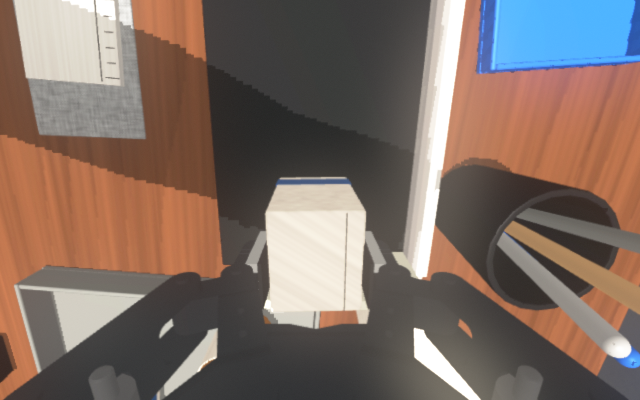

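Call:
servo_tool --fingers '[-1, -1]' --pt "0.008 0.004 0" --pt "0 0 0" --roll '[0, 0]'

```text
time: 10.12
tool_pos: [640.9, -101.4, 47.0]
tool_rot: [0.707, -0.027, 0.706, 0.027]
ft_force: [0.1, -0.1, -1.2]
gripper_width: 44.7
```

Call:
servo_tool --fingers '[-1, -1]' --pt "0.006 0 0" --pt "0 0 0" --roll '[0, 0]'

```text
time: 10.38
tool_pos: [640.9, -101.4, 45.3]
tool_rot: [0.707, -0.027, 0.706, 0.027]
ft_force: [0.3, 0.2, 2.1]
gripper_width: 44.9
```

Call:
servo_tool --fingers '[0.4, 0.4, 0.4, 0.4, 0.4, 0.4, 0.4, 0.4]' --pt "0 0 0" --pt "0 0 0" --pt "0 0 0" --pt "-0.06 0 0" --pt "-0.12 0 0" --pt "-0.14 0 0" --pt "-0.14 0 0" --pt "-0.14 0 0" --roll '[0, 0, 0, 0, 0, 0, 0, 0]'

```text
time: 11.38
tool_pos: [640.6, -101.4, 197.2]
tool_rot: [0.707, -0.027, 0.706, 0.027]
ft_force: [-0.1, -0.4, 0.1]
gripper_width: 59.9
```

```bash
python3 - <<'E'
from h import *
plan(472,-325,200,-5)
c=cap("wrist","w8")
E
```

```text
t=11.38 pos [ 640.6 -101.4  197.2] jaw 4.4 w 59.9 F [-0.1 -0.4  0.1]
  total d [-0.012 -0.84  -0.741] roll 0.104 n 8
  after-roll d [-0.012 -0.95  -0.594] per row [-0.0015 -0.1187 -0.0742]
```

View pics/w8.png

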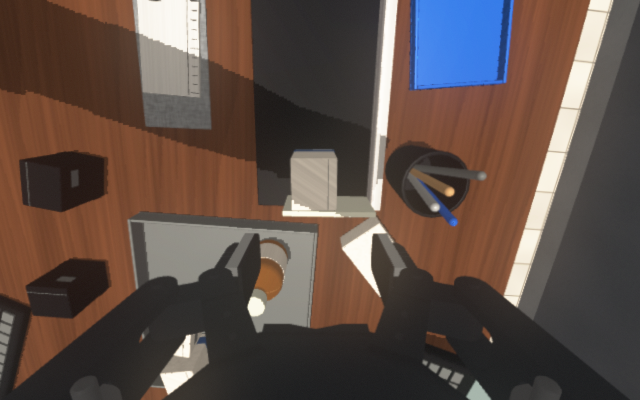

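Call:
servo_tool --fingers '[1, 1, 1, 1, 1, 1, 1, 1]' --pt "0 -0.112 -0.082" --pt "0 -0.112 -0.082" --pt "0 -0.118 -0.074" --pt "0 -0.118 -0.074" --pt "0 -0.118 -0.074" --pt "0 -0.118 -0.074" --pt "0 -0.118 -0.074" --pt "0 -0.118 -0.074" --roll '[0.052, 0.052, 0, 0, 0, 0, 0, 0]'

```text
time: 12.42
tool_pos: [475.1, -326.5, 195.7]
tool_rot: [0.707, 0.03, 0.706, -0.031]
ft_force: [-0.2, 0.8, 0.3]
gripper_width: 85.4
```

Call:
servo_tool --fingers '[1]' --pt "0 0 0" --roll '[0]'

```text
time: 12.55
tool_pos: [474.6, -327.3, 195.6]
tool_rot: [0.707, 0.031, 0.706, -0.032]
ft_force: [0.3, 0.7, -0.2]
gripper_width: 85.5
```

```bash
python3 - <<'E'
from h import *
plan(471,-329,18,-4.9)
c=cap("wrist","w9"); crop(c,240,110,420,270,4,"w9a")
E
```

```text
t=12.55 pos [ 474.6 -327.3  195.6] jaw -5.2 w 85.5 F [ 0.3  0.7 -0.2]
  total d [ 0.71  -0.008 -0.014] roll -0.003 n 5
  after-roll d [ 0.71  -0.007 -0.015] per row [ 0.1421 -0.0015 -0.0029]Traceback (most recent call last):
  File "<stdin>", line 3, in <module>
  File "h.py", line 11, in crop
    assert im.shape[1]<=800 and im.shape[0]<=600, im.shape
           ^^^^^^^^^^^^^^^^^^^^^^^^^^^^^^^^^^^^^
AssertionError: (640, 720, 3)
```

```bash
python3 - <<'E'
from h import *
c=cap("wrist"); crop(c,240,120,420,270,4,"w9a")
E
```

```text
(no output)
```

View pics/w9a.png

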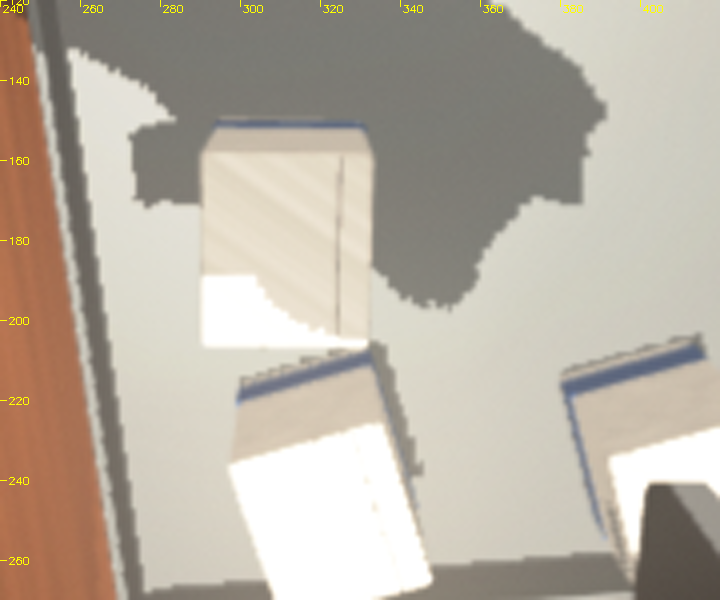

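```bash
python3 - <<'E'
from h import *
c=cap("wrist"); r=packfit(c,[(240+u/4,120+v/4) for u,v in [(202,152),(373,152),(370,347),(200,347)]]); print(r)
plan(*r[0][1],18,r[0][2])
E
```

```text
[(0.56, [471.7, -328.1], -5.6), (55.13, [471.7, -327.8], 84.5)]
t=12.70 pos [ 475.9 -325.2  195.2] jaw -5.0 w 85.5 F [ 1.1 -0.4 -0.4]
  total d [ 0.709 -0.013 -0.016] roll 0.007 n 5
  after-roll d [ 0.709 -0.013 -0.016] per row [ 0.1418 -0.0026 -0.0033]
```

Call:
servo_tool --fingers '[1, 1, 1, 1, 1, 1, 1, -1]' --pt "0.13 -0.01 -0.013" --pt "0.14 0 0" --pt "0.14 0 0" --pt "0.14 0 0" --pt "0.1 0 0" --pt "0.058 0 0" --pt "0 0 0" --pt "0 0 0" --roll '[0.004, 0, 0, 0, 0, 0, 0, 0]'

```text
time: 13.7
tool_pos: [473.2, -328.3, 18.9]
tool_rot: [0.707, 0.032, 0.706, -0.033]
ft_force: [-0.1, 0.6, -0.7]
gripper_width: 69.8
```

Call:
servo_tool --fingers '[-1, -1, -1, -1]' --pt "0 0 0" --pt "0 0 0" --pt "0 0 0" --pt "0 0 0" --roll '[0, 0, 0, 0]'

```text
time: 14.2
tool_pos: [472.8, -328.5, 19.3]
tool_rot: [0.707, 0.032, 0.706, -0.033]
ft_force: [-1.3, 0.4, 6.7]
gripper_width: 45.2
```

Call:
servo_tool --fingers '[-1, -1, -1, -1, -1]' --pt "-0.06 0 0" --pt "-0.12 0 0" --pt "-0.14 0 0" --pt "-0.14 0 0" --pt "-0.1 0 0" --roll '[0, 0, 0, 0, 0]'

```text
time: 14.82
tool_pos: [472.7, -328.2, 160.4]
tool_rot: [0.707, 0.032, 0.706, -0.033]
ft_force: [0.1, -0.7, -0.8]
gripper_width: 44.7
```

```bash
python3 - <<'E'
from h import *
x,y=loc(5,-136)
plan(x,y,155,SY)
E
```

```text
t=14.82 pos [ 472.7 -328.2  160.4] jaw -5.3 w 44.7 F [ 0.1 -0.7 -0.8]
  total d [0.021 1.196 0.552] roll -0.108 n 9
  after-roll d [0.021 1.086 0.746] per row [0.0023 0.1207 0.0829]
```

Call:
servo_tool --fingers '[-1, -1, -1, -1, -1, -1, -1, -1]' --pt "0 0.128 0.065" --pt "0 0.124 0.075" --pt "0 0.12 0.083" --pt "0 0.12 0.083" --pt "0 0.12 0.083" --pt "0 0.12 0.083" --pt "0 0.12 0.083" --pt "0 0.12 0.083" --roll '[-0.054, -0.054, 0, 0, 0, 0, 0, 0]'

```text
time: 15.82
tool_pos: [621.1, -76.4, 158.4]
tool_rot: [0.707, -0.027, 0.706, 0.027]
ft_force: [0.4, -0.4, -1.5]
gripper_width: 44.8
```

Call:
servo_tool --fingers '[-1, -1]' --pt "0 0.09 0.083" --pt "0 0 0" --roll '[0, 0]'

```text
time: 16.08
tool_pos: [640.6, -51.8, 158.2]
tool_rot: [0.707, -0.028, 0.706, 0.028]
ft_force: [0.6, -0.6, -2.0]
gripper_width: 45.0
```

```bash
python3 - <<'E'
from h import *
x,y=loc(5,-136)
plan(x,y,47,SY)
c=cap("wrist","w10")
s=cap("scene");crop(s,280,190,400,290,6,"s10")
E
```

```text
t=16.07 pos [640.6 -51.8 158.2] jaw 4.6 w 45.0 F [ 0.6 -0.6 -2. ]
  total d [ 0.445  0.035 -0.009] roll 0.002 n 3
  after-roll d [ 0.445  0.035 -0.009] per row [ 0.1483  0.0117 -0.0029]
```

View pics/w10.png

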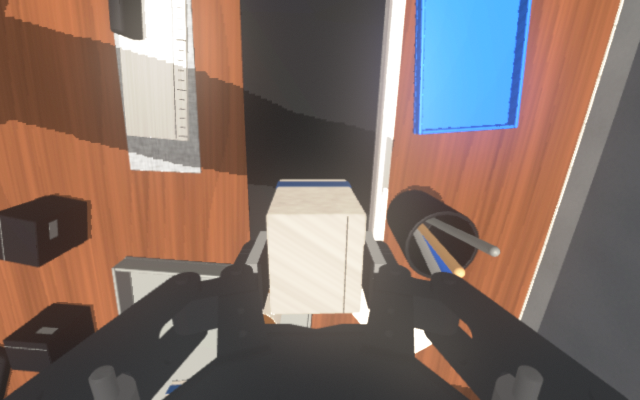

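View pics/s10.png

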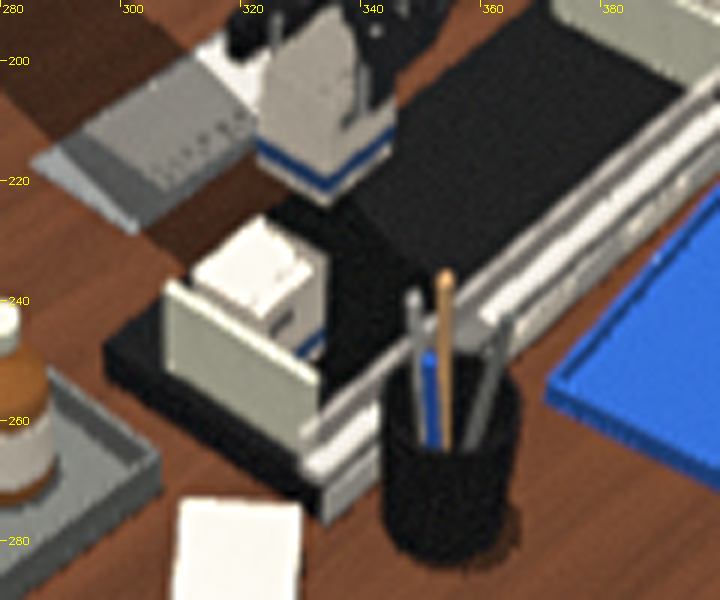

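```bash
python3 - <<'E'
from h import *
s=cap("scene"); r=packfit(s,[(280+u/6,190+v/6) for u,v in [(192,272),(260,216),(328,260),(262,318)]],100); print(r, toloc(*r[0][1]))
x,y=loc(5,-136);plan(x,y,47,SY)
E
```

```text
[(0.18, [642.6, -100.2], 3.9), (3.7, [642.5, -100.3], -89.3)] [   5.29536311 -193.17559144]
t=16.23 pos [639.1 -53.9 157.9] jaw 4.4 w 45.1 F [ 0.  -0.5 -1. ]
  total d [ 0.444  0.043 -0.001] roll -0.0 n 3
  after-roll d [ 0.444  0.043 -0.001] per row [ 0.1479  0.0143 -0.0004]
```

Call:
servo_tool --fingers '[-1, -1, -1, -1, -1, -1]' --pt "0.1 0.039 -0.004" --pt "0.14 0 0" --pt "0.12 0 0" --pt "0.07 0 0" --pt "0.016 0 0" --pt "0 0 0" --roll '[0, 0, 0, 0, 0, 0]'

```text
time: 16.98
tool_pos: [638.6, -44.2, 47.1]
tool_rot: [0.707, -0.027, 0.706, 0.027]
ft_force: [0.0, 0.4, -0.6]
gripper_width: 44.7
```

Call:
servo_tool --fingers '[-1, -1]' --pt "0.008 0 0" --pt "0 0 0" --roll '[0, 0]'

```text
time: 17.23
tool_pos: [639.2, -44.1, 45.4]
tool_rot: [0.708, -0.027, 0.706, 0.027]
ft_force: [0.7, -1.3, 0.6]
gripper_width: 44.8
```

Call:
servo_tool --fingers '[-1, 0.4, 0.4, 0.4, 0.4, 0.4, 0.4, 0.4]' --pt "0.003 0 0" --pt "0 0 0" --pt "0 0 0" --pt "0 0 0" --pt "-0.06 0 0" --pt "-0.12 0 0" --pt "-0.14 0 0" --pt "-0.14 0 0" --roll '[0, 0, 0, 0, 0, 0, 0, 0]'

```text
time: 18.23
tool_pos: [638.0, -43.9, 160.6]
tool_rot: [0.707, -0.027, 0.706, 0.027]
ft_force: [-0.7, 0.1, 0.8]
gripper_width: 59.7
```

```bash
python3 - <<'E'
from h import *
plan(477,-405,195,11.9)
c=cap("wrist","w11")
E
```

```text
t=18.23 pos [638.  -43.9 160.6] jaw 4.4 w 59.7 F [-0.7  0.1  0.8]
  total d [-0.138 -1.391 -0.753] roll -0.083 n 11
  after-roll d [-0.138 -1.281 -0.928] per row [-0.0125 -0.1164 -0.0844]
```

View pics/w11.png

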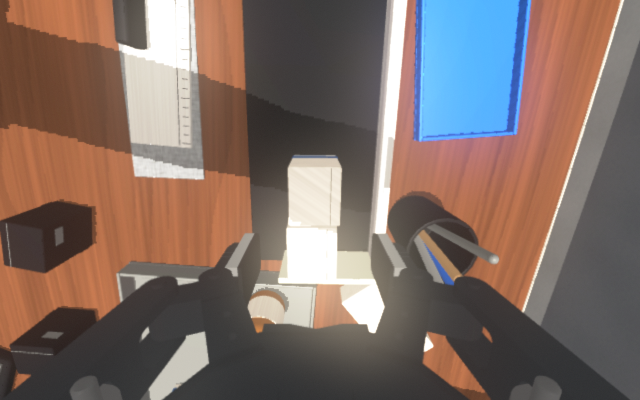

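Two packs now stand side by side next to the panel. Next is pack A.

Call:
servo_tool --fingers '[1, 1, 1, 1, 1, 1, 1, 1]' --pt "-0.05 -0.12 -0.073" --pt "-0.05 -0.116 -0.084" --pt "-0.04 -0.116 -0.084" --pt "0 -0.116 -0.084" --pt "0 -0.116 -0.084" --pt "0 -0.116 -0.084" --pt "0 -0.116 -0.084" --pt "0 -0.116 -0.084" --roll '[-0.042, -0.041, 0, 0, 0, 0, 0, 0]'

```text
time: 19.27
tool_pos: [517.4, -304.2, 194.3]
tool_rot: [0.704, -0.073, 0.703, 0.073]
ft_force: [-0.4, -0.6, -0.3]
gripper_width: 85.4
```

Call:
servo_tool --fingers '[1, 1, 1, 1]' --pt "0 -0.116 -0.084" --pt "0 -0.116 -0.084" --pt "0 -0.116 -0.084" --pt "0 0 0" --roll '[0, 0, 0, 0]'

```text
time: 19.77
tool_pos: [473.2, -403.4, 194.1]
tool_rot: [0.704, -0.072, 0.703, 0.071]
ft_force: [-0.4, 0.6, 0.8]
gripper_width: 85.1
```

```bash
python3 - <<'E'
from h import *
plan(477,-412,18,11.9)
c=cap("wrist","w12"); crop(c,240,120,420,270,4,"w12a")
E
```

```text
t=19.77 pos [ 473.2 -403.4  194.1] jaw 11.7 w 85.1 F [-0.4  0.6  0.8]
  total d [ 0.705 -0.036  0.007] roll -0.002 n 5
  after-roll d [ 0.705 -0.036  0.007] per row [ 0.1409 -0.0072  0.0015]
```

View pics/w12a.png

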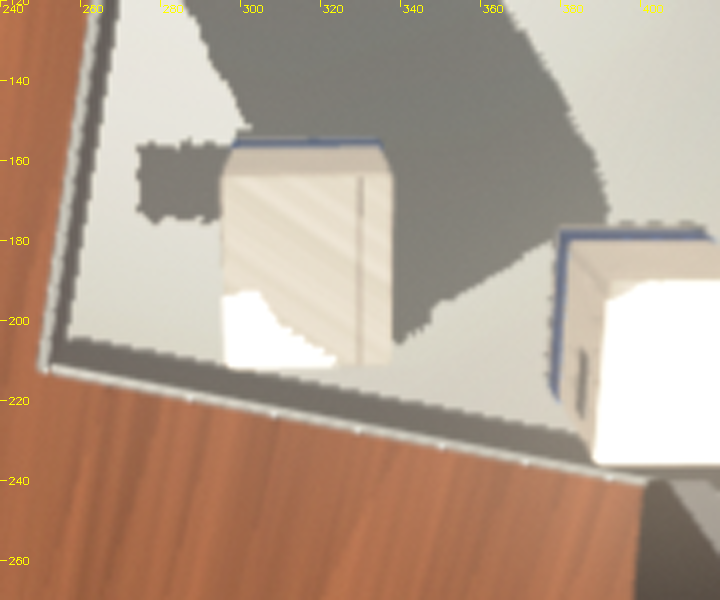

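```bash
python3 - <<'E'
from h import *
c=cap("wrist"); r=packfit(c,[(240+u/4,120+v/4) for u,v in [(222,177),(392,175),(392,366),(223,370)]]); print(r)
plan(*r[0][1],18,r[0][2])
E
```

```text
[(0.63, [477.3, -410.2], 12.3), (53.19, [477.2, -410.0], -77.7)]
t=19.88 pos [ 474.  -401.1  193.9] jaw 11.8 w 85.5 F [-0.8 -0.6  0.4]
  total d [ 0.704 -0.038  0.005] roll -0.005 n 5
  after-roll d [ 0.704 -0.038  0.005] per row [ 0.1407 -0.0077  0.001 ]
```

Call:
servo_tool --fingers '[1, 1, 1, 1, 1, 1, 1, -1]' --pt "0.13 -0.034 0.007" --pt "0.14 0 0" --pt "0.14 0 0" --pt "0.14 0 0" --pt "0.1 0 0" --pt "0.053 0 0" --pt "0 0 0" --pt "0 0 0" --roll '[-0.004, 0, 0, 0, 0, 0, 0, 0]'

```text
time: 20.88
tool_pos: [478.5, -409.7, 19.1]
tool_rot: [0.704, -0.076, 0.703, 0.075]
ft_force: [-0.0, 0.4, -0.5]
gripper_width: 69.9
```

Call:
servo_tool --fingers '[-1, -1, -1, -1]' --pt "0 0 0" --pt "0 0 0" --pt "0 0 0" --pt "0 0 0" --roll '[0, 0, 0, 0]'

```text
time: 21.38
tool_pos: [478.1, -410.1, 19.4]
tool_rot: [0.704, -0.076, 0.703, 0.075]
ft_force: [-1.9, 0.6, 6.9]
gripper_width: 44.6
```

Call:
servo_tool --fingers '[-1, -1, -1, -1, -1]' --pt "-0.06 0 0" --pt "-0.12 0 0" --pt "-0.14 0 0" --pt "-0.14 0 0" --pt "-0.1 0 0" --roll '[0, 0, 0, 0, 0]'

```text
time: 22.0
tool_pos: [478.0, -409.5, 160.3]
tool_rot: [0.704, -0.076, 0.703, 0.075]
ft_force: [-0.5, -0.3, -1.8]
gripper_width: 44.9
```

```bash
python3 - <<'E'
from h import *
x,y=loc(5,-78)
plan(x,y,155,SY)
E
```

```text
t=22.00 pos [ 478.  -409.5  160.3] jaw 12.2 w 44.9 F [-0.5 -0.3 -1.8]
  total d [0.02  1.526 0.967] roll 0.087 n 13
  after-roll d [0.02  1.644 0.75 ] per row [0.0015 0.1264 0.0577]
```

Call:
servo_tool --fingers '[-1, -1, -1, -1, -1, -1, -1, -1]' --pt "0 0.12 0.065" --pt "0 0.126 0.058" --pt "0 0.126 0.058" --pt "0 0.126 0.058" --pt "0 0.126 0.058" --pt "0 0.126 0.058" --pt "0 0.126 0.058" --pt "0 0.126 0.058" --roll '[0.044, 0.043, 0, 0, 0, 0, 0, 0]'

```text
time: 23.0
tool_pos: [569.3, -146.8, 158.3]
tool_rot: [0.707, -0.027, 0.706, 0.027]
ft_force: [-0.6, 0.4, -0.6]
gripper_width: 44.7
```

Call:
servo_tool --fingers '[-1, -1, -1, -1, -1, -1]' --pt "0 0.126 0.058" --pt "0 0.126 0.058" --pt "0 0.126 0.058" --pt "0 0.126 0.058" --pt "0 0.126 0.058" --pt "0 0 0" --roll '[0, 0, 0, 0, 0, 0]'

```text
time: 23.75
tool_pos: [629.7, 16.8, 158.1]
tool_rot: [0.707, -0.028, 0.706, 0.028]
ft_force: [-0.5, 0.0, -1.5]
gripper_width: 44.9
```

```bash
python3 - <<'E'
from h import *
x,y=loc(5,-78)
plan(x,y,47,SY)
s=cap("scene");crop(s,280,190,400,290,6,"s13")
E
```

```text
t=23.75 pos [629.7  16.8 158.1] jaw 4.6 w 44.9 F [-0.5  0.  -1.5]
  total d [ 0.445 -0.01   0.014] roll 0.002 n 3
  after-roll d [ 0.445 -0.01   0.014] per row [ 0.1482 -0.0034  0.0046]
```

View pics/s13.png

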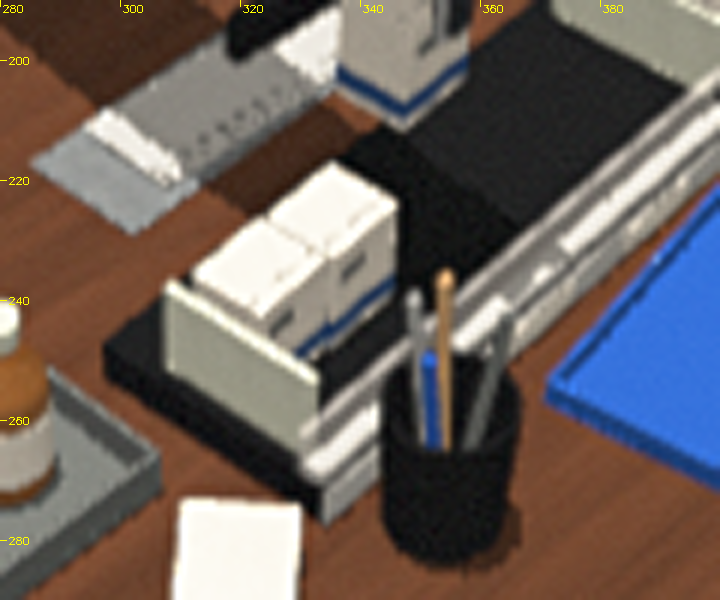

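Call:
servo_tool --fingers '[-1, -1, -1, -1, -1, -1]' --pt "0.1 -0.008 0.012" --pt "0.14 0 0" --pt "0.12 0 0" --pt "0.07 0 0" --pt "0.014 0 0" --pt "0 0 0" --roll '[0, 0, 0, 0, 0, 0]'

```text
time: 24.55
tool_pos: [633.1, 12.5, 47.6]
tool_rot: [0.707, -0.027, 0.706, 0.027]
ft_force: [-0.3, -0.1, -0.5]
gripper_width: 45.1
```

Call:
servo_tool --fingers '[-1, -1]' --pt "0.008 0 0" --pt "0 0 0" --roll '[0, 0]'

```text
time: 24.8
tool_pos: [633.1, 12.9, 45.6]
tool_rot: [0.707, -0.027, 0.706, 0.027]
ft_force: [-0.3, 0.6, -0.6]
gripper_width: 44.7
```

Call:
servo_tool --fingers '[-1, -1]' --pt "0.005 0 0" --pt "0 0 0" --roll '[0, 0]'

```text
time: 25.05
tool_pos: [633.1, 12.9, 45.4]
tool_rot: [0.707, -0.027, 0.706, 0.027]
ft_force: [-2.3, -0.6, 5.8]
gripper_width: 44.8
```

Call:
servo_tool --fingers '[0.4, 0.4, 0.4, 0.4, 0.4, 0.4, 0.4, 0.4]' --pt "0 0 0" --pt "0 0 0" --pt "0 0 0" --pt "-0.06 0 0" --pt "-0.12 0 0" --pt "-0.14 0 0" --pt "-0.14 0 0" --pt "-0.14 0 0" --roll '[0, 0, 0, 0, 0, 0, 0, 0]'

```text
time: 26.05
tool_pos: [632.6, 12.9, 195.8]
tool_rot: [0.707, -0.027, 0.706, 0.027]
ft_force: [0.2, -0.4, -0.4]
gripper_width: 59.9
```

```bash
python3 - <<'E'
from h import *
plan(583,-408,195,11.5)
c=cap("wrist","w14")
E
```

```text
t=26.05 pos [632.6  12.9 195.8] jaw 4.4 w 59.9 F [ 0.2 -0.4 -0.4]
  total d [ 0.003 -1.663 -0.327] roll -0.079 n 12
  after-roll d [ 0.003 -1.61  -0.53 ] per row [ 0.0003 -0.1342 -0.0442]
```

View pics/w14.png

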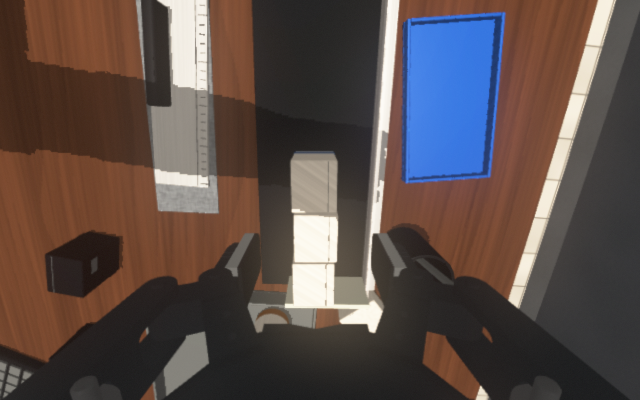

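Call:
servo_tool --fingers '[1, 1, 1, 1, 1, 1, 1, 1]' --pt "0 -0.136 -0.035" --pt "0 -0.135 -0.044" --pt "0 -0.135 -0.044" --pt "0 -0.135 -0.044" --pt "0 -0.135 -0.044" --pt "0 -0.135 -0.044" --pt "0 -0.135 -0.044" --pt "0 -0.135 -0.044" --roll '[-0.04, -0.039, 0, 0, 0, 0, 0, 0]'

```text
time: 27.1
tool_pos: [595.8, -269.5, 194.3]
tool_rot: [0.704, -0.071, 0.703, 0.071]
ft_force: [0.7, -0.4, -0.4]
gripper_width: 85.3
```

Call:
servo_tool --fingers '[1, 1, 1, 1, 1]' --pt "0 -0.135 -0.044" --pt "0 -0.135 -0.044" --pt "0 -0.135 -0.044" --pt "0 -0.135 -0.044" --pt "0 0 0" --roll '[0, 0, 0, 0, 0]'

```text
time: 27.72
tool_pos: [579.2, -412.0, 193.8]
tool_rot: [0.704, -0.07, 0.703, 0.069]
ft_force: [-0.3, -0.0, -0.4]
gripper_width: 85.4
```

```bash
python3 - <<'E'
from h import *
plan(584,-418,18,11.9)
c=cap("wrist","w15"); crop(c,240,120,420,270,4,"w15a")
E
```

```text
t=27.73 pos [ 579.2 -412.   193.8] jaw 11.3 w 85.4 F [-0.3 -0.  -0.4]
  total d [ 0.703 -0.027  0.014] roll -0.006 n 5
  after-roll d [ 0.703 -0.027  0.013] per row [ 0.1406 -0.0053  0.0027]
```

View pics/w15a.png

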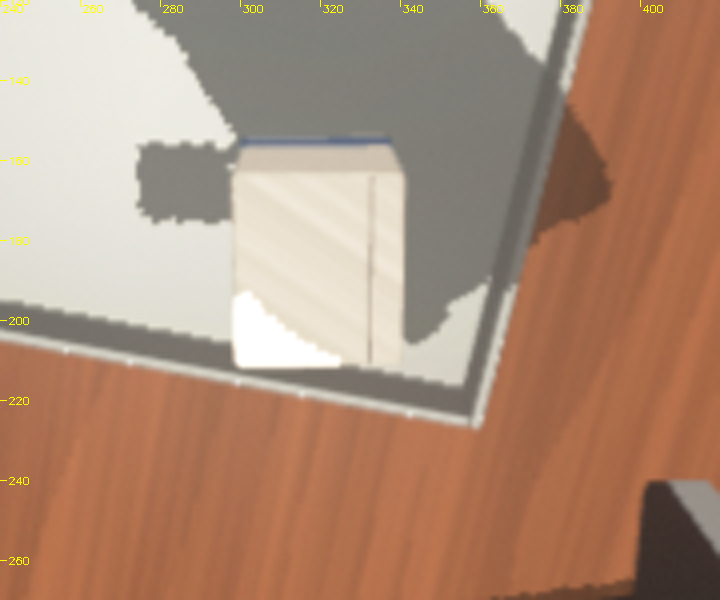

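```bash
python3 - <<'E'
from h import *
c=cap("wrist"); r=packfit(c,[(240+u/4,120+v/4) for u,v in [(233,174),(405,172),(402,364),(233,369)]]); print(r)
plan(*r[0][1],18,r[0][2])
E
```

```text
[(0.61, [585.6, -417.2], 11.8), (53.91, [585.6, -417.0], -78.2)]
t=27.82 pos [ 579.5 -409.3  193.7] jaw 11.5 w 85.2 F [ 1.1  0.1 -0.9]
  total d [ 0.703 -0.036  0.017] roll -0.004 n 5
  after-roll d [ 0.703 -0.036  0.017] per row [ 0.1406 -0.0073  0.0034]
```

Call:
servo_tool --fingers '[0.5, 0.5, 0.5, 0.5, 0.5, 0.5, 0.5, -1]' --pt "0.13 -0.033 0.016" --pt "0.14 0 0" --pt "0.14 0 0" --pt "0.14 0 0" --pt "0.1 0 0" --pt "0.053 0 0" --pt "0 0 0" --pt "0 0 0" --roll '[-0.003, 0, 0, 0, 0, 0, 0, 0]'

```text
time: 28.82
tool_pos: [586.2, -417.1, 19.3]
tool_rot: [0.704, -0.073, 0.703, 0.072]
ft_force: [0.6, -0.2, 0.8]
gripper_width: 47.4
```

Call:
servo_tool --fingers '[-1, -1, -1, -1]' --pt "0 0 0" --pt "0 0 0" --pt "0 0 0" --pt "0 0 0" --roll '[0, 0, 0, 0]'

```text
time: 29.32
tool_pos: [586.4, -417.5, 19.6]
tool_rot: [0.704, -0.073, 0.703, 0.072]
ft_force: [-1.8, 0.6, 5.4]
gripper_width: 45.0
```

Call:
servo_tool --fingers '[-1, -1, -1, -1, -1, -1]' --pt "-0.06 0 0" --pt "-0.12 0 0" --pt "-0.14 0 0" --pt "-0.14 0 0" --pt "-0.14 0 0" --pt "-0.06 0 0" --roll '[0, 0, 0, 0, 0, 0]'

```text
time: 30.08
tool_pos: [586.1, -417.4, 185.9]
tool_rot: [0.704, -0.074, 0.702, 0.071]
ft_force: [0.1, 0.4, -1.5]
gripper_width: 45.1
```

```bash
python3 - <<'E'
from h import *
x,y=loc(5,-20)
plan(x,y,155,SY)
E
```

```text
t=30.07 pos [ 586.1 -417.4  185.9] jaw 11.8 w 45.1 F [ 0.1  0.4 -1.5]
  total d [0.119 1.884 0.568] roll 0.082 n 14
  after-roll d [0.119 1.941 0.321] per row [0.0085 0.1386 0.0229]
```

Call:
servo_tool --fingers '[-1, -1, -1, -1, -1, -1, -1, -1]' --pt "0 0.135 0.032" --pt "0 0.139 0.023" --pt "0 0.139 0.023" --pt "0 0.139 0.023" --pt "0 0.139 0.023" --pt "0 0.139 0.023" --pt "0 0.139 0.023" --pt "0 0.139 0.023" --roll '[0.041, 0.041, 0, 0, 0, 0, 0, 0]'

```text
time: 31.08
tool_pos: [604.5, -134.8, 181.7]
tool_rot: [0.706, -0.027, 0.707, 0.027]
ft_force: [0.2, 0.3, -1.3]
gripper_width: 44.6
```

Call:
servo_tool --fingers '[-1, -1, -1, -1, -1, -1, -1]' --pt "0 0.139 0.023" --pt "0 0.139 0.023" --pt "0.04 0.139 0.023" --pt "0.04 0.139 0.023" --pt "0.04 0.139 0.023" --pt "0 0.139 0.023" --pt "0 0 0" --roll '[0, 0, 0, 0, 0, 0, 0]'

```text
time: 31.95
tool_pos: [622.7, 76.5, 151.5]
tool_rot: [0.706, -0.028, 0.707, 0.028]
ft_force: [-0.8, -1.0, -1.2]
gripper_width: 45.0
```

```bash
python3 - <<'E'
from h import *
x,y=loc(5,-20)
plan(x,y,47,SY)
s=cap("scene");crop(s,280,170,400,270,6,"s16")
E
```

```text
t=31.95 pos [622.7  76.5 151.5] jaw 4.6 w 45.0 F [-0.8 -1.  -1.2]
  total d [ 0.418 -0.018  0.025] roll 0.002 n 3
  after-roll d [ 0.418 -0.018  0.025] per row [ 0.1393 -0.0061  0.0083]
```

View pics/s16.png

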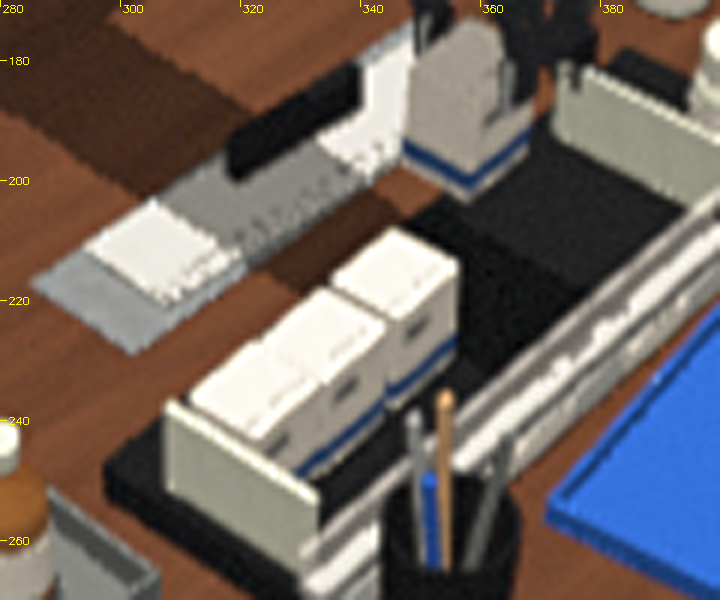

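```bash
python3 - <<'E'
from h import *
s=cap("scene"); 
for L in [[(333,280),(395,228),(460,265),(388,319)],[(262,340),(325,288),(388,328),(320,385)],[(190,390),(257,340),(320,382),(258,440)]]:
  r=packfit(s,[(280+u/6,170+v/6) for u,v in L],100); print(r[0], toloc(*r[0][1]))
E
```

```text
(0.96, [633.5, 11.5], 0.8) [  4.79169851 -81.10665586]
(0.75, [639.6, -49.8], 1.7) [   6.17084387 -142.69397565]
(0.82, [641.8, -102.5], 3.1) [   4.32126715 -195.40743755]
```

Call:
servo_tool --fingers '[-1, -1, -1, -1, -1, -1]' --pt "0.1 -0.022 0.022" --pt "0.14 0 0" --pt "0.12 0 0" --pt "0.05 0 0" --pt "0.006 0 0" --pt "0 0 0" --roll '[0, 0, 0, 0, 0, 0]'

```text
time: 32.8
tool_pos: [630.8, 69.0, 50.0]
tool_rot: [0.707, -0.027, 0.706, 0.027]
ft_force: [-0.0, 0.5, -0.4]
gripper_width: 44.8
```

Call:
servo_tool --fingers '[-1, -1]' --pt "0.008 0 0" --pt "0 0 0" --roll '[0, 0]'

```text
time: 33.05
tool_pos: [630.2, 69.4, 47.5]
tool_rot: [0.707, -0.027, 0.706, 0.027]
ft_force: [-0.3, -0.0, -1.4]
gripper_width: 44.9
```

Call:
servo_tool --fingers '[-1, -1, -1]' --pt "0.007 0 0" --pt "0.005 0 0" --pt "0 0 0" --roll '[0, 0, 0]'

```text
time: 33.42
tool_pos: [630.2, 69.5, 45.6]
tool_rot: [0.707, -0.027, 0.706, 0.027]
ft_force: [-3.5, -0.6, 8.1]
gripper_width: 45.0
```

Call:
servo_tool --fingers '[0.4, 0.4, 0.4, 0.4, 0.4, 0.4, 0.4, 0.4]' --pt "0 0 0" --pt "0 0 0" --pt "0 0 0" --pt "-0.06 0 0" --pt "-0.12 0 0" --pt "-0.14 0 0" --pt "-0.14 0 0" --pt "-0.14 0 0" --roll '[0, 0, 0, 0, 0, 0, 0, 0]'

```text
time: 34.42
tool_pos: [629.8, 69.3, 196.1]
tool_rot: [0.707, -0.027, 0.706, 0.027]
ft_force: [0.7, -0.0, 0.0]
gripper_width: 59.5
```

```bash
python3 - <<'E'
from h import *
plan(460,120,200,2)
c=cap("wrist","w17"); s=cap("scene");crop(s,280,170,400,270,6,"s17"); crop(s,180,210,310,320,5,"s17t")
d=cap("side");crop(d,260,170,390,270,6,"d17")
E
```

```text
t=34.42 pos [629.8  69.3 196.1] jaw 4.4 w 59.5 F [ 0.7 -0.   0. ]
  total d [-0.017  0.254 -0.662] roll 0.027 n 5
  after-roll d [-0.017  0.226 -0.672] per row [-0.0033  0.0453 -0.1344]
```

View pics/w17.png

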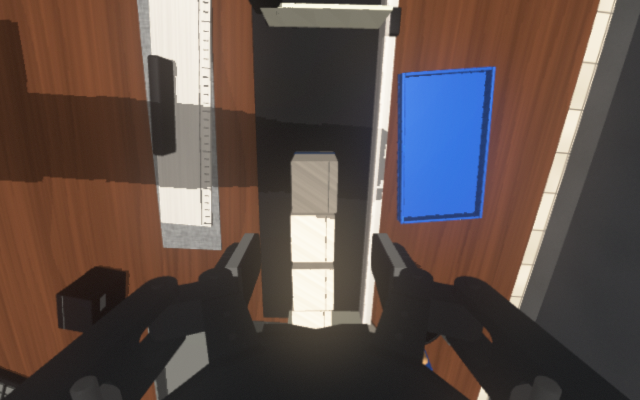

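View pics/s17.png

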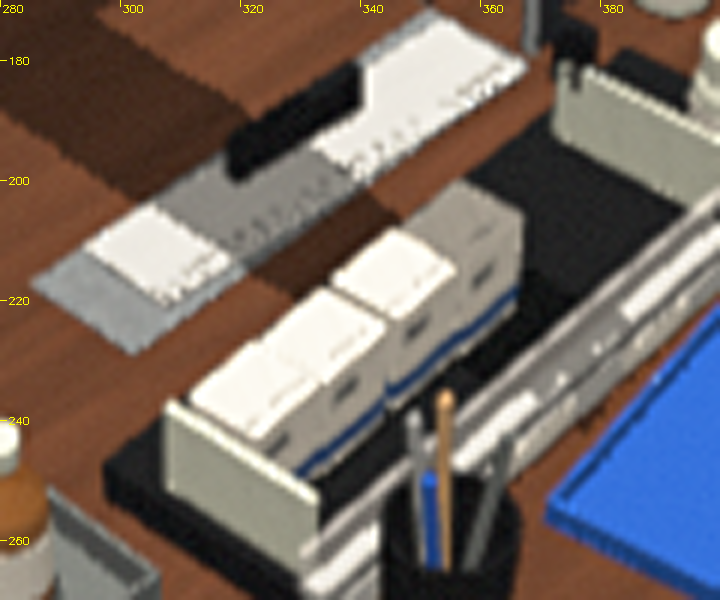

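View pics/s17t.png

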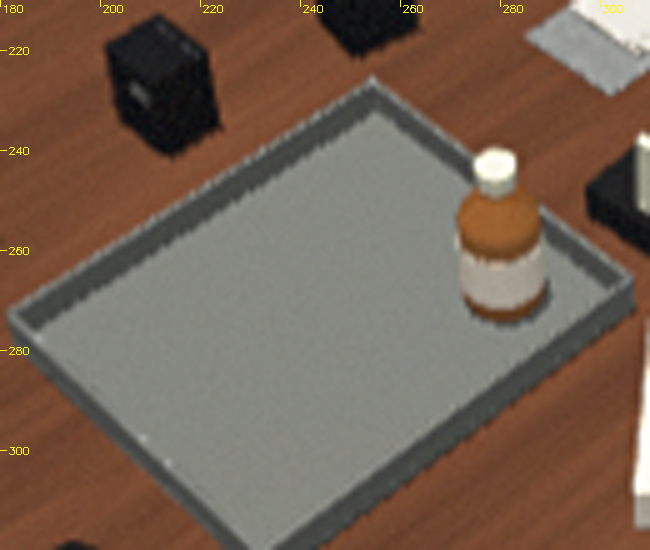

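View pics/d17.png

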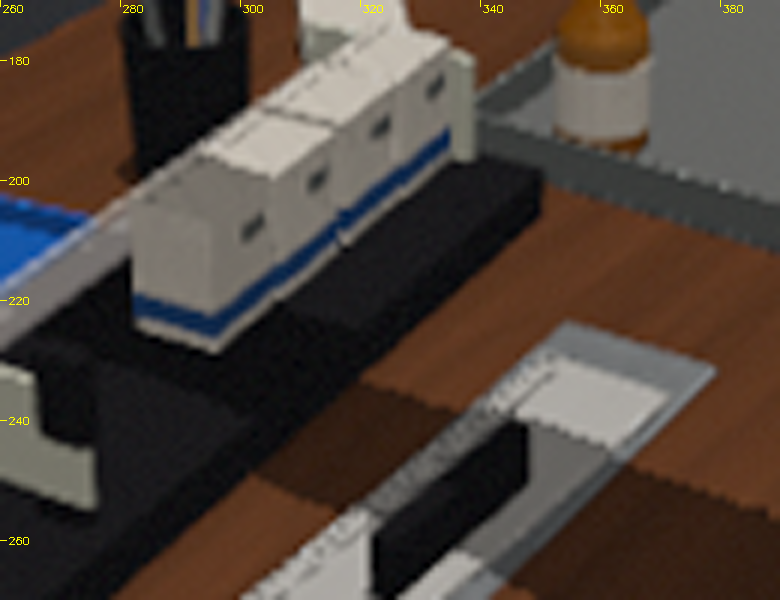

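Call:
servo_tool --fingers '[0.4, 0.4, 0.4, 0.4, 0.4, 0.4]' --pt "-0.01 0.04 -0.134" --pt "-0.01 0.04 -0.134" --pt "-0.01 0.04 -0.134" --pt "0 0.04 -0.134" --pt "0 0.04 -0.134" --pt "0 0 0" --roll '[0.02, 0, 0, 0, 0, 0]'

```text
time: 35.33
tool_pos: [456.6, 110.9, 200.1]
tool_rot: [0.706, -0.017, 0.708, 0.016]
ft_force: [0.6, -0.2, 0.6]
gripper_width: 59.5
```

```bash
python3 - <<'E'
from h import *
plan()
c=cap("wrist","w18")
E
```

```text
t=35.33 pos [456.6 110.9 200.1] jaw 2.7 w 59.5 F [ 0.6 -0.2  0.6]
  total d [0. 0. 0.] roll 0.0 n 1
  after-roll d [0. 0. 0.] per row [0. 0. 0.]
```

View pics/w18.png

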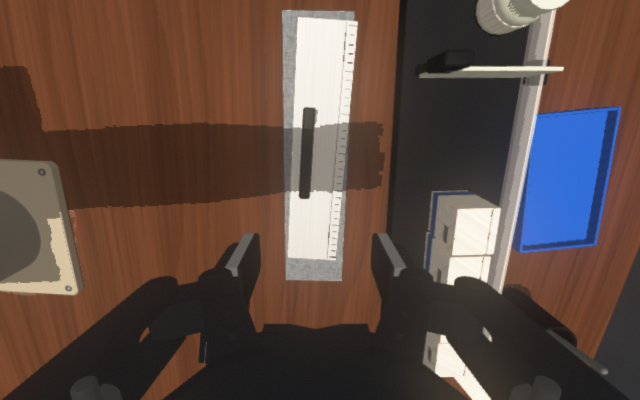

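The wrist view shows the whole straightedge: corners near (297,18), (356,21), (336,260) and (287,258), with the rib at (308,150). The divider is at (490,70).

```bash
python3 - <<'E'
from h import *
c=cap("wrist"); crop(c,275,0,365,120,5,"w18a"); crop(c,275,170,365,290,5,"w18b"); crop(c,400,40,570,280,2.5,"w18c")
import numpy as np, cv2
a=cv2.imread("pics/w18a.png");b=cv2.imread("pics/w18b.png"); a=a[:600];cv2.imwrite("pics/w18ab.png",cv2.resize(np.hstack([a,b]),(800,533)) if a.shape[1]*2>800 else np.hstack([a,b]))
E
```

```text
(no output)
```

View pics/w18a.png

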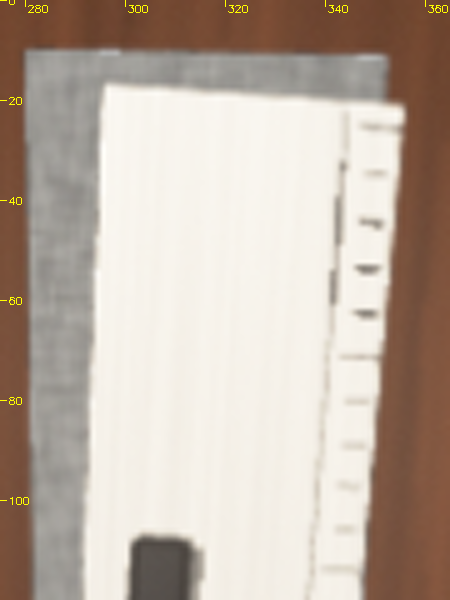

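View pics/w18b.png

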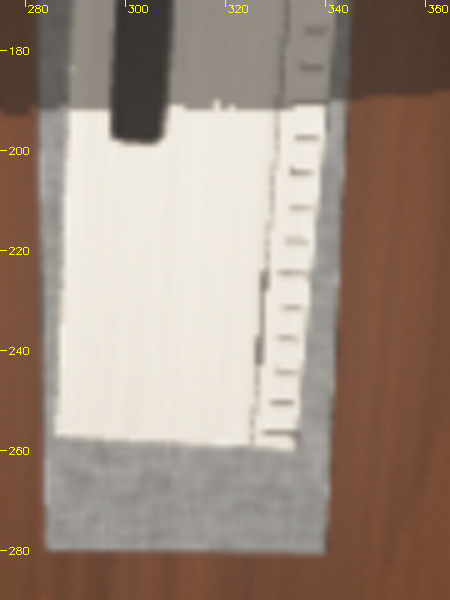

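View pics/w18c.png

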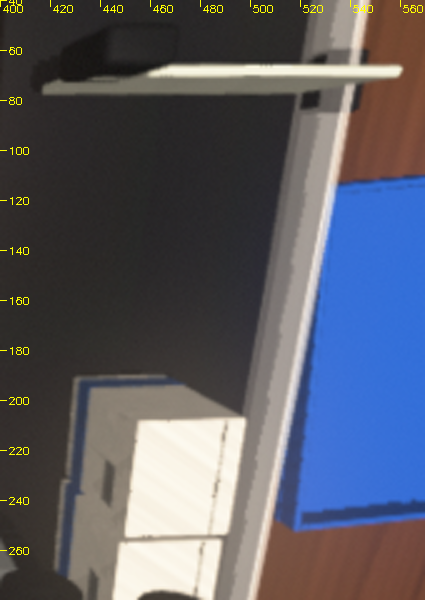

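```bash
python3 - <<'E'
from h import *
c=cap("wrist")
def rect(uv,z,L,W):
    g=onz(c,uv,z)[:,:2]; print(g.round(1).tolist())
    m=g.mean(0); v=(g[0]+g[1]-g[2]-g[3]); yaw=np.degrees(np.arctan2(-v[0],v[1])); print(' mid',m.round(1),'yaw',yaw.round(2),'len',np.linalg.norm(v)/2)
    return m,yaw
rect([(295.6,17.2),(356,20.6),(334,260),(286,257.4)],7,310,70)
rect([(280,9.8),(352.6,10.8),(340,280.2),(284.4,279.8)],2,360,85)
rect([(301.4,107.4),(313.4,107.4),(308,198.4),(297,198.4)],41,110,14)
for L in [[(137,420),(245,420),(230,535),(124,538)]]:
  r=packfit(c,[(400+u/2.5,40+v/2.5) for u,v in L],100); print(r[0], toloc(*r[0][1]))
P=onz(c,[(400+u/2.5,40+v/2.5) for u,v in [(165,75),(400,75)]],90); print('div top row-side edge',[toloc(*q[:2]).round(1) for q in P])
P=onz(c,[(400+u/2.5,40+v/2.5) for u,v in [(42,95),(300,95)]],30); print('div base',[toloc(*q[:2]).round(1) for q in P])
P=onz(c,[(400+u/2.5,40+v/2.5) for u,v in [(105,28),(178,25),(105,65),(178,65)]],115); print('tab top',[toloc(*q[:2]).round(1) for q in P])
E
```

```text
[[429.0, 286.3], [499.1, 286.0], [493.2, -24.6], [423.1, -23.5]]
 mid [461.1 131. ] yaw -1.09 len 310.21554418386603
[[410.2, 294.7], [494.9, 297.4], [504.9, -61.1], [420.8, -64.3]]
 mid [457.7 116.7] yaw 1.65 len 358.90266495635126
[[440.6, 185.7], [454.2, 186.3], [452.2, 78.2], [438.6, 77.5]]
 mid [446.4 131.9] yaw -1.07 len 108.18078949439496
(1.07, [630.3, 67.0], 4.5) [  5.85903576 -25.52472723]
div top row-side edge [array([-15.5, 135.9]), array([ 75. , 134.1])]
div base [array([-41.3, 135.9]), array([ 78.5, 133.2])]
tab top [array([-50.1, 148.2]), array([-25.3, 148.6]), array([-49.1, 136.6]), array([-23.9, 136. ])]
```

```bash
python3 -c "
from h import *
plan(446.4,131.9,14,-1.07)"
```

```text
t=35.48 pos [460.3 110.5 200.9] jaw 2.6 w 59.9 F [0.3 1.1 0.2]
  total d [ 0.748  0.088 -0.052] roll 0.041 n 6
  after-roll d [ 0.748  0.085 -0.057] per row [ 0.1246  0.0141 -0.0096]
```

Call:
servo_tool --fingers '[0.2, 0.2, 0.2, 0.2, 0.2, 0.2]' --pt "0.1 0.04 -0.03" --pt "0.12 0.043 -0.02" --pt "0.13 0 0" --pt "0.13 0 0" --pt "0.08 0 0" --pt "0 0 0" --roll '[0.041, 0, 0, 0, 0, 0]'

```text
time: 36.22
tool_pos: [446.1, 130.6, 59.4]
tool_rot: [0.706, 0.007, 0.709, -0.007]
ft_force: [-1.0, -0.0, 0.2]
gripper_width: 51.3
```

```bash
python3 -c "
from h import *
plan(446.4,131.9,14,-1.07)
c=cap('wrist','w19')"
```

```text
t=36.23 pos [446.1 130.6  59.4] jaw -1.1 w 51.3 F [-1.  -0.   0.2]
  total d [0.181 0.005 0.002] roll -0.001 n 2
  after-roll d [0.181 0.005 0.002] per row [0.0907 0.0027 0.001 ]
```

View pics/w19.png

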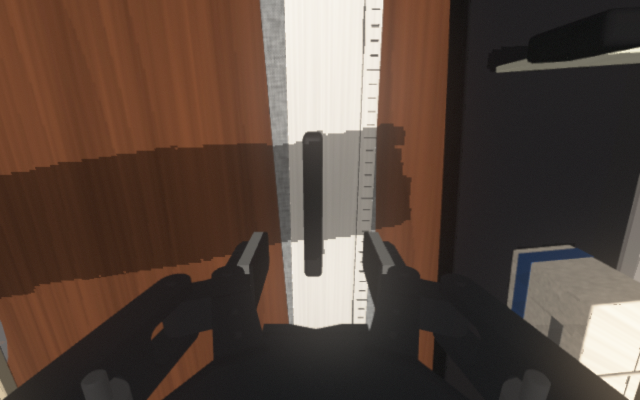

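Call:
servo_tool --fingers '[0.2, 0.2, 0.2, 0.2, -1, -1, -1, -1]' --pt "0.07 0.003 0" --pt "0.07 0 0" --pt "0.04 0 0" --pt "0 0 0" --pt "0 0 0" --pt "0 0 0" --pt "0 0 0" --pt "0 0 0" --roll '[0, 0, 0, 0, 0, 0, 0, 0]'

```text
time: 37.28
tool_pos: [447.2, 131.9, 16.4]
tool_rot: [0.707, 0.007, 0.707, -0.007]
ft_force: [-1.4, -0.2, -0.2]
gripper_width: 0.0
```

Call:
servo_tool --fingers '[-1, -1, -1]' --pt "0 0 0" --pt "0 0 0" --pt "0 0 0" --roll '[0, 0, 0]'

```text
time: 37.65
tool_pos: [447.1, 131.8, 16.2]
tool_rot: [0.707, 0.007, 0.707, -0.007]
ft_force: [0.5, -0.6, 0.4]
gripper_width: 0.2
```

```bash
python3 -c "
from h import *
c=cap('wrist','w20'); d=cap('side'); crop(d,260,200,380,300,6,'d20')
s=cap('scene'); crop(s,280,140,400,240,6,'s20')
o,p,_=pose(); print(proj(c,p),proj(d,p),proj(s,p))"
```

```text
[[315.01496655 223.00934138]] [[333.89825289 256.55076815]] [[328.97271834 191.86866463]]
```

View pics/w20.png

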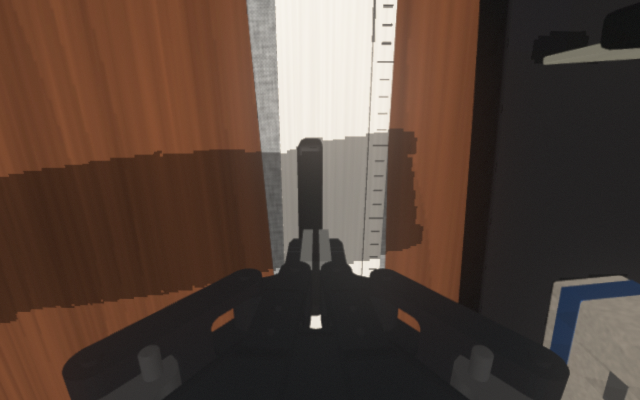

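View pics/d20.png

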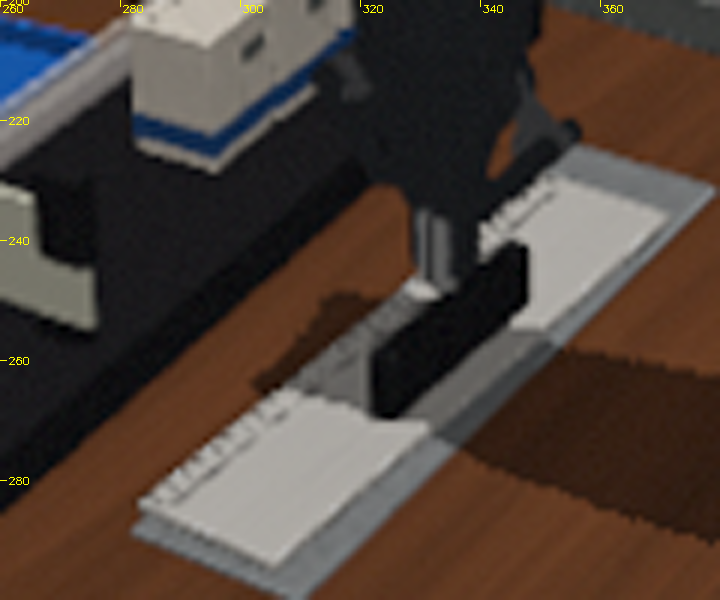

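The fingers closed above the rib. The real tip sits about 26 mm above the reported TCP, which also explains the first slip. I'll reopen and go 23 mm deeper.

Call:
servo_tool --fingers '[0.1, 0.1, 0.1, 0.1, 0.1, 0.1, 0.1, 0.1]' --pt "0 0 0" --pt "0 0 0" --pt "0 0 0" --pt "0 0 0" --pt "0.03 0 -0.003" --pt "0.03 0 0" --pt "0.03 0 0" --pt "0 0 0" --roll '[0, 0, 0, 0, 0, 0, 0, 0]'

```text
time: 38.8
tool_pos: [445.3, 131.7, -7.3]
tool_rot: [0.706, 0.007, 0.708, -0.007]
ft_force: [0.3, -0.1, 0.2]
gripper_width: 46.7
```

Call:
servo_tool --fingers '[-1, -1, -1, -1, -1]' --pt "0 0 0" --pt "0 0 0" --pt "0 0 0" --pt "0 0 0" --pt "0 0 0" --roll '[0, 0, 0, 0, 0]'

```text
time: 39.42
tool_pos: [446.5, 131.9, -5.9]
tool_rot: [0.707, 0.007, 0.707, -0.007]
ft_force: [-1.3, 0.6, 5.4]
gripper_width: 12.2
```

Call:
servo_tool --fingers '[-1, -1, -1, -1, -1, -1]' --pt "-0.02 0 0" --pt "-0.04 0 0" --pt "-0.06 0 0" --pt "-0.06 0 0" --pt "-0.04 0 0" --pt "0 0 0" --roll '[0, 0, 0, 0, 0, 0]'

```text
time: 40.17
tool_pos: [447.6, 132.0, 50.0]
tool_rot: [0.708, 0.007, 0.706, -0.007]
ft_force: [-0.5, -0.1, -2.1]
gripper_width: 12.2
```

```bash
python3 -c "
from h import *
x,y=loc(-85,-52);plan(x,y,45,SY)
c=cap('wrist','w21'); d=cap('side'); crop(d,260,180,390,280,6,'d21')"
```

```text
t=40.17 pos [447.6 132.   50. ] jaw -1.1 w 12.2 F [-0.5 -0.1 -2.1]
  total d [ 0.021 -0.386  0.384] roll -0.061 n 4
  after-roll d [ 0.021 -0.421  0.345] per row [ 0.0053 -0.1053  0.0863]
```

View pics/w21.png

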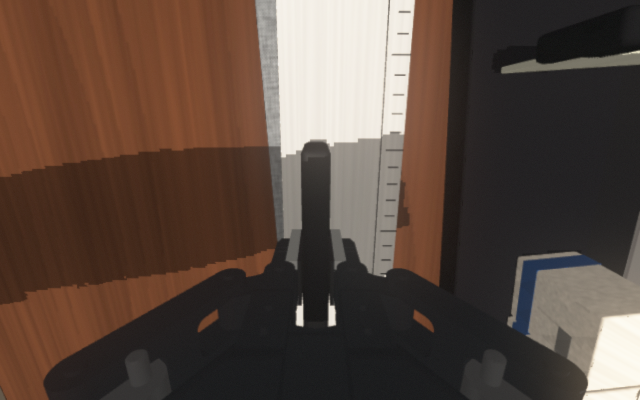

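View pics/d21.png

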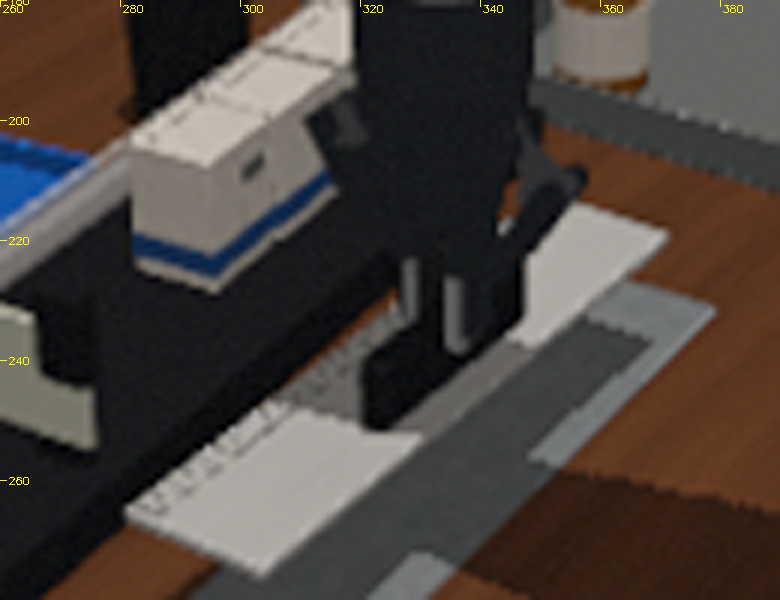

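Call:
servo_tool --fingers '[-1, -1, -1, -1, -1, -1, -1]' --pt "0 -0.08 0.02" --pt "0 -0.085 0.065" --pt "0 -0.085 0.065" --pt "0 -0.085 0.065" --pt "0 -0.085 0.065" --pt "0 0 0.065" --pt "0 0 0" --roll '[-0.061, 0, 0, 0, 0, 0, 0]'

```text
time: 41.15
tool_pos: [540.0, 33.4, 48.7]
tool_rot: [0.707, -0.027, 0.706, 0.027]
ft_force: [0.3, -0.4, -2.5]
gripper_width: 12.4
```

```bash
python3 -c "
from h import *
x,y=loc(-85,-52);plan(x,y,24,SY)
c=cap('wrist','w22'); d=cap('side'); crop(d,260,170,390,270,6,'d22')
s=cap('scene'); crop(s,280,160,400,260,6,'s22')"
```

```text
t=41.15 pos [540.   33.4  48.7] jaw 4.4 w 12.4 F [ 0.3 -0.4 -2.5]
  total d [0.099 0.    0.007] roll -0.0 n 1
  after-roll d [0.099 0.    0.007] per row [0.0987 0.0002 0.007 ]
```

View pics/w22.png

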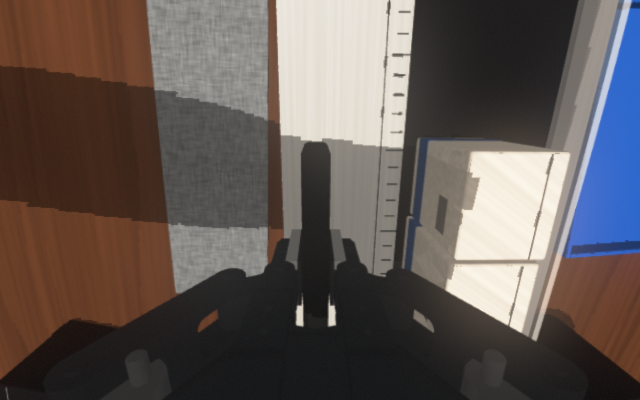

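View pics/s22.png

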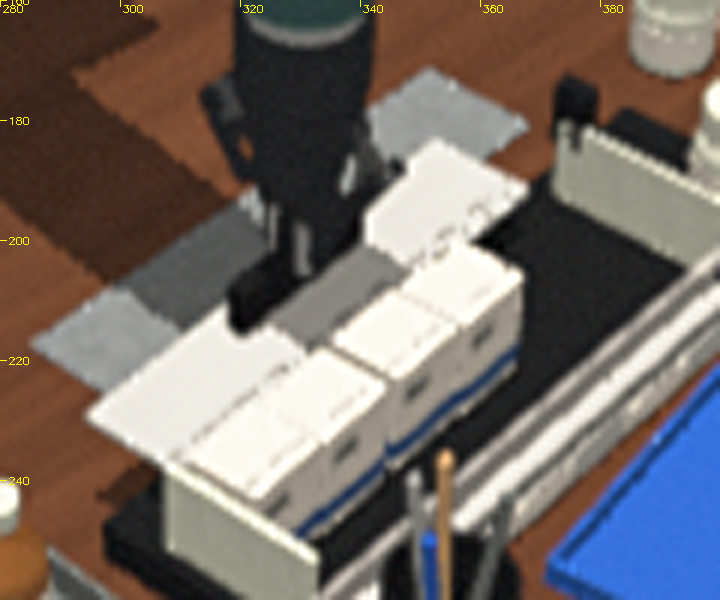

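View pics/d22.png

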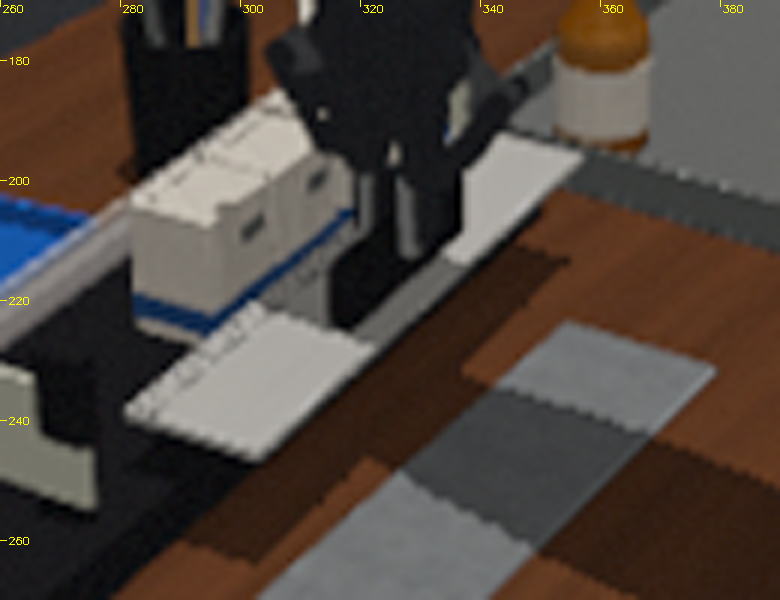

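```bash
python3 -c "
from h import *
d=cap('side');s=cap('scene')
P=onz(d,[(260+u/6,170+v/6) for u,v in [(505,130),(585,155),(125,410),(262,460)]],61)
print([toloc(*q[:2]).round(1) for q in P])
P=onz(s,[(280+u/6,160+v/6) for u,v in [(88,414),(437,138),(527,187)]],61)
print([toloc(*q[:2]).round(1) for q in P])
o,p,_=pose();print(p,toloc(*p[:2]))"
```

```text
[array([ -61.4, -212.2]), array([-110.5, -206.9]), array([-40.3, 103.5]), array([-114.1,  107.7])]
[array([-105.2, -204.4]), array([-105.2,  105.3]), array([-37.6, 103.4])]
[537.35808829  33.86768022  48.44931254] [-89.35083248 -51.42898471]
```

Call:
servo_tool --fingers '[-1, -1, -1, -1]' --pt "0.05 0 0" --pt "0.03 0 0" --pt "0.014 0 0" --pt "0 0 0" --roll '[0, 0, 0, 0]'

```text
time: 41.9
tool_pos: [538.0, 33.3, 24.7]
tool_rot: [0.706, -0.027, 0.707, 0.027]
ft_force: [-0.2, 0.4, -3.0]
gripper_width: 12.1
```

Call:
servo_tool --fingers '[-1, -1]' --pt "0.006 0 0" --pt "0 0 0" --roll '[0, 0]'

```text
time: 42.15
tool_pos: [538.7, 33.2, 23.9]
tool_rot: [0.707, -0.027, 0.706, 0.027]
ft_force: [0.1, 0.8, -2.8]
gripper_width: 12.5
```

Call:
servo_tool --fingers '[-1, -1, -1, -1, -1, -1, -1, -1]' --pt "0 0 0.02" --pt "0 0 0.025" --pt "0 0 0.025" --pt "0 0 0.025" --pt "0 0 0.025" --pt "0 0 0.025" --pt "0 0 0.02" --pt "0 0 0" --roll '[0, 0, 0, 0, 0, 0, 0, 0]'

```text
time: 43.15
tool_pos: [581.0, 36.4, 23.9]
tool_rot: [0.707, -0.027, 0.706, 0.027]
ft_force: [-0.3, 0.7, -2.3]
gripper_width: 12.2
```

```bash
python3 -c "
from h import *
c=cap('wrist','w23'); d=cap('side'); crop(d,260,170,390,270,6,'d23')
s=cap('scene'); crop(s,280,160,400,260,6,'s23')
o,p,R_=pose();print(p,toloc(*p[:2]),jawyaw(R_),o['ft_force'])"
```

```text
[580.67430501  36.47702814  24.09312791] [-45.96209274 -52.15050523] 4.419055792919252 [ 0.12065413 -0.5301855  -1.13934041]
```

View pics/w23.png

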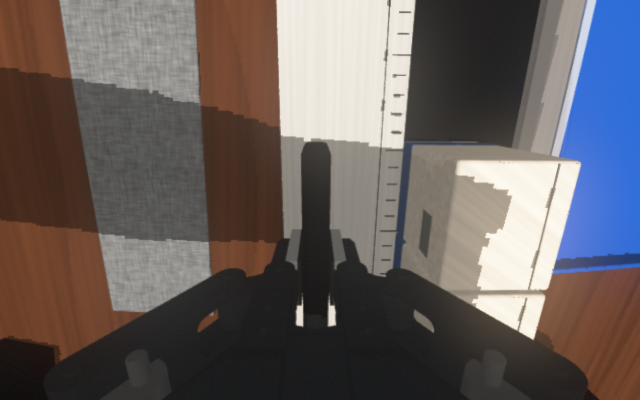

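View pics/s23.png

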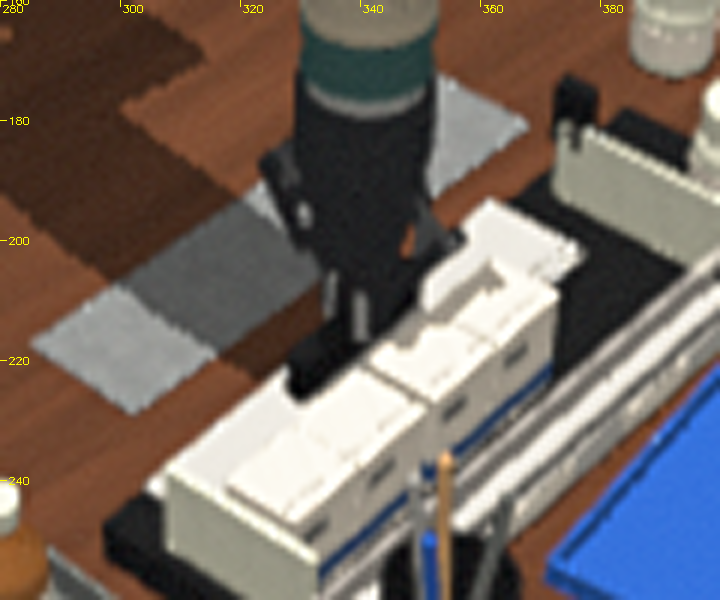

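View pics/d23.png

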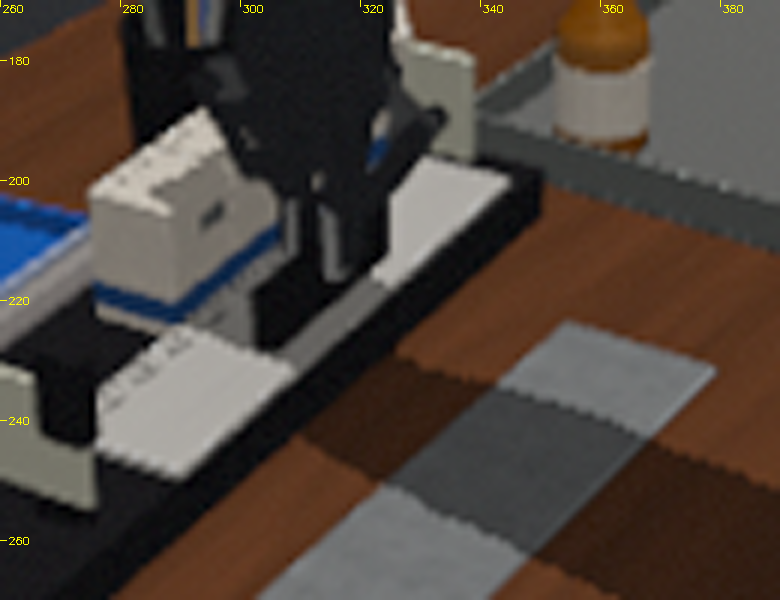

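Call:
servo_tool --fingers '[-1, -1, -1, -1, -1]' --pt "0 0 0.015" --pt "0 0 0.015" --pt "0 0 0.012" --pt "0 0 0.01" --pt "0 0 0" --roll '[0, 0, 0, 0, 0]'

```text
time: 43.92
tool_pos: [593.2, 37.3, 23.7]
tool_rot: [0.707, -0.027, 0.706, 0.027]
ft_force: [-1.4, -0.5, -2.8]
gripper_width: 12.6
```

Call:
servo_tool --fingers '[-1, -1, -1]' --pt "0 0 0.006" --pt "0 0 0.006" --pt "0 0 0" --roll '[0, 0, 0]'

```text
time: 44.3
tool_pos: [596.0, 37.6, 23.7]
tool_rot: [0.707, -0.027, 0.706, 0.027]
ft_force: [-2.3, -1.1, -1.6]
gripper_width: 12.5
```

Call:
servo_tool --fingers '[-1, -1, -1]' --pt "0 0 0.006" --pt "0 0 0.003" --pt "0 0 0" --roll '[0, 0, 0]'

```text
time: 44.68
tool_pos: [598.1, 37.8, 23.7]
tool_rot: [0.707, -0.027, 0.706, 0.027]
ft_force: [-2.2, -0.5, -1.6]
gripper_width: 12.8
```

```bash
python3 -c "
from h import *
s=cap('scene'); crop(s,280,160,400,260,6,'s24'); c=cap('wrist','w24')
o,p,R_=pose();print(p,toloc(*p[:2]),jawyaw(R_),o['ft_force'],o['ft_torque'])"
```

```text
[598.05052159  37.86464258  23.68056254] [-28.53063175 -52.10006688] 4.403274639692782 [-2.07276867 -0.07264194 -2.37040566] [-0.11753876  0.5459715  -0.17177236]
```

View pics/s24.png

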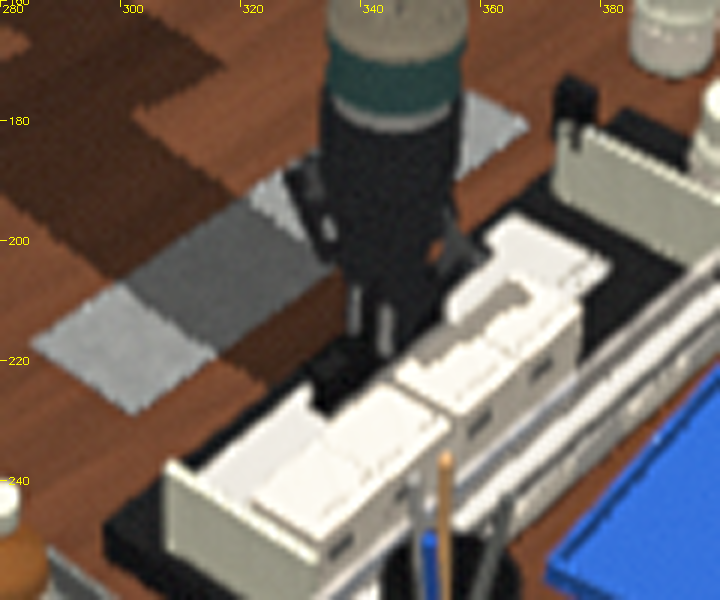

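View pics/w24.png

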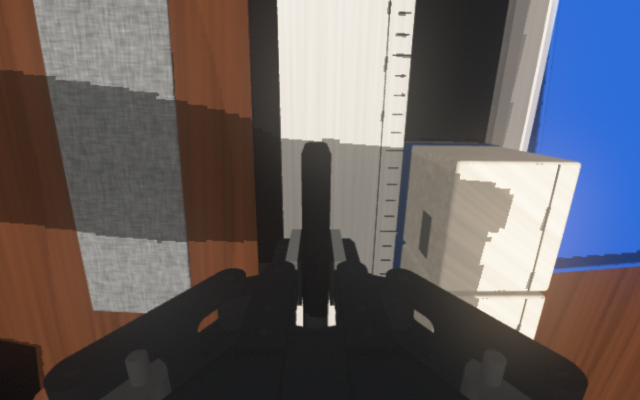

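Call:
servo_tool --fingers '[-1, -1, -1]' --pt "0 0 0.006" --pt "0 0 0.004" --pt "0 0 0" --roll '[0, 0, 0]'

```text
time: 45.15
tool_pos: [599.7, 38.2, 23.7]
tool_rot: [0.706, -0.027, 0.707, 0.027]
ft_force: [-5.5, 0.3, 0.0]
gripper_width: 12.5
```

Call:
servo_tool --fingers '[-1, -1]' --pt "0 0 0.005" --pt "0 0 0" --roll '[0, 0]'

```text
time: 45.4
tool_pos: [600.2, 38.5, 23.4]
tool_rot: [0.706, -0.027, 0.707, 0.027]
ft_force: [-5.3, 0.8, -0.1]
gripper_width: 12.3
```

Call:
servo_tool --fingers '[-1, -1]' --pt "0 0 0.005" --pt "0 0 0" --roll '[0, 0]'

```text
time: 45.65
tool_pos: [600.7, 38.7, 23.3]
tool_rot: [0.705, -0.026, 0.708, 0.027]
ft_force: [-6.7, 2.5, 0.3]
gripper_width: 12.3
```

Call:
servo_tool --fingers '[-1, -1, -1]' --pt "0 0 0.006" --pt "0 0 0.004" --pt "0 0 0" --roll '[0, 0, 0]'

```text
time: 46.02
tool_pos: [601.4, 39.0, 23.2]
tool_rot: [0.704, -0.026, 0.709, 0.027]
ft_force: [-9.7, 1.9, 4.6]
gripper_width: 11.9
```

```bash
python3 -c "
from h import *
s=cap('scene'); crop(s,300,190,400,280,6,'s25'); c=cap('wrist'); crop(c,300,120,600,310,2.6,'w25'); d=cap('side'); crop(d,240,170,370,270,6,'d25')
o,p,R_=pose();print(p,toloc(*p[:2]),jawyaw(R_),o['ft_force'],o['ft_torque'])"
```

```text
[601.39330996  39.04767835  23.22331031] [-25.10693405 -51.17697329] 4.332780210049407 [-10.48337753   1.21548598   4.82167038] [ 0.14013743  2.26575723 -0.68263813]
```

View pics/s25.png

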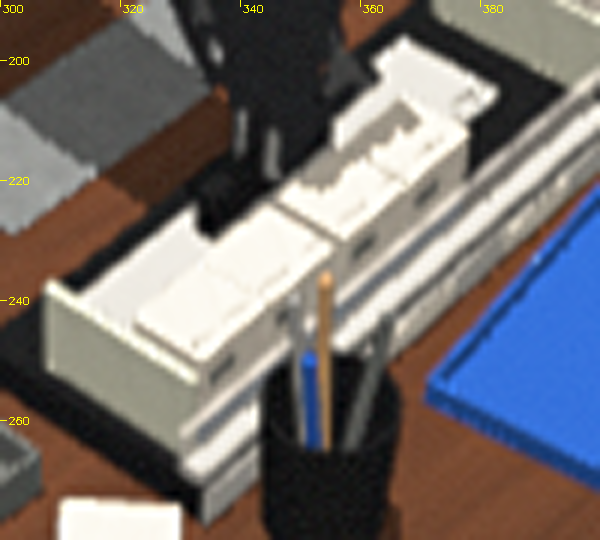

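View pics/w25.png

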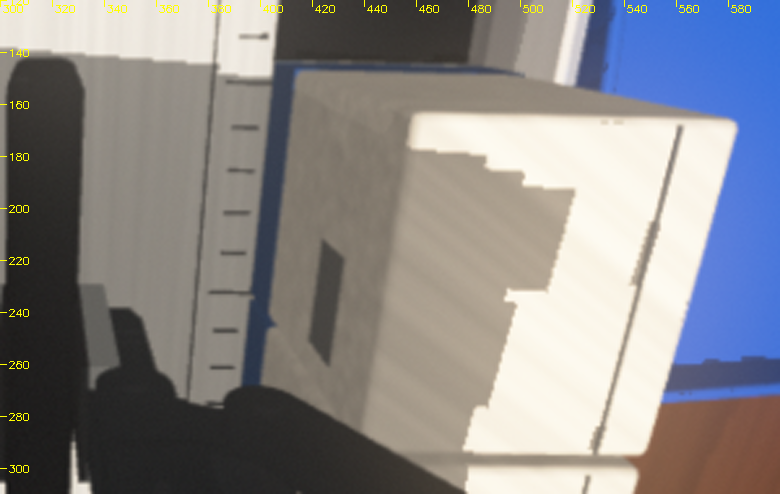

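View pics/d25.png

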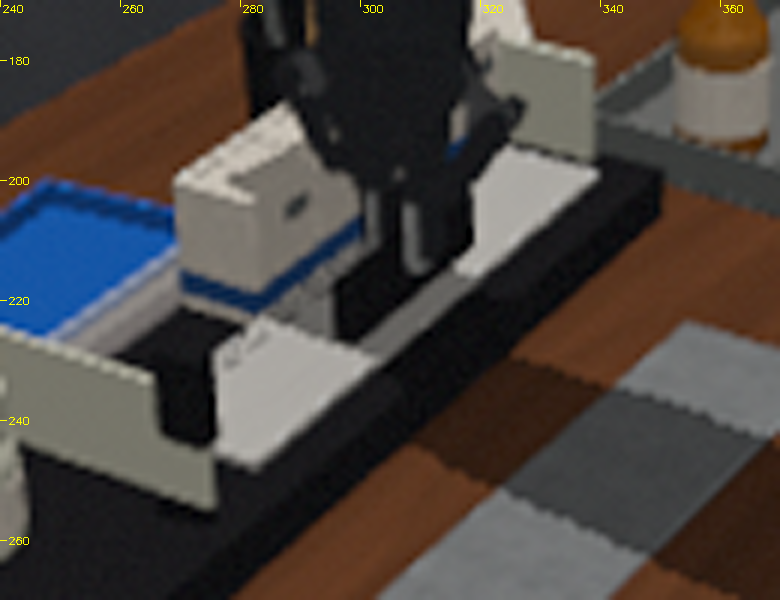

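Call:
servo_tool --fingers '[-1, -1, -1, -1, -1, -1, -1, -1]' --pt "0 0 -0.01" --pt "0 0 -0.02" --pt "0 0 -0.04" --pt "0 0 -0.06" --pt "0 0 -0.06" --pt "0 0 -0.06" --pt "0 0 -0.04" --pt "0 0 0" --roll '[0, 0, 0, 0, 0, 0, 0, 0]'

```text
time: 47.18
tool_pos: [531.9, 32.8, 23.6]
tool_rot: [0.706, -0.027, 0.707, 0.027]
ft_force: [0.1, -0.2, -2.3]
gripper_width: 12.0
```

```bash
python3 -c "
from h import *
s=cap('scene'); crop(s,300,190,400,280,6,'s26'); c=cap('wrist','w26'); d=cap('side'); crop(d,240,160,370,260,6,'d26')
o,p,R_=pose();print(p,toloc(*p[:2]),jawyaw(R_),o['ft_force'],o['ft_torque'])"
```

```text
[533.90674829  32.77087055  24.00417261] [-92.8761467  -52.25777836] 4.396816894104177 [ 0.30932965  1.00045879 -2.28703248] [0.01693883 0.00427078 0.01380236]
```

View pics/s26.png

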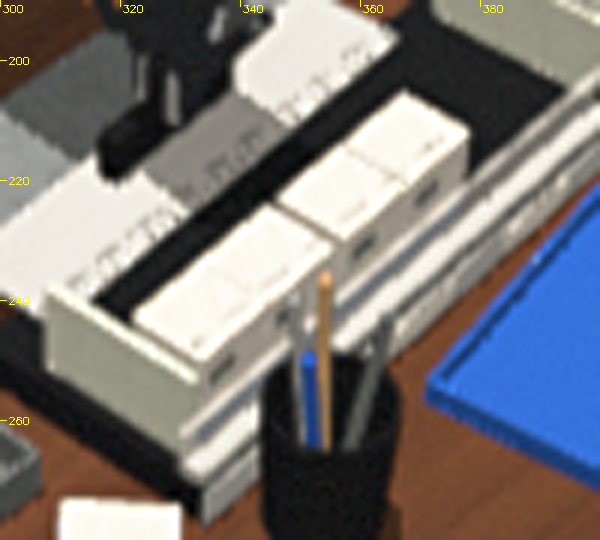

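View pics/w26.png

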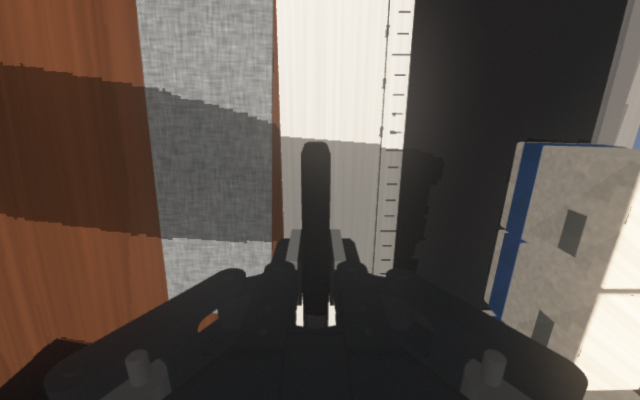

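View pics/d26.png

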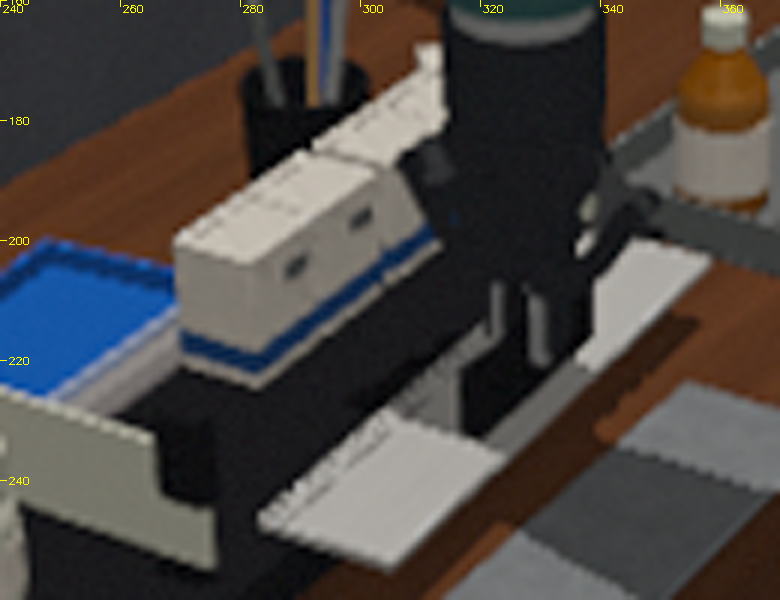

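```bash
python3 -c "
from h import *
s=cap('scene'); d=cap('side')
P=onz(s,[(300+u/6,190+v/6) for u,v in [(135,315),(203,362),(405,93),(467,130),(270,205),(335,243),(280,193),(340,236)]],100)
print([toloc(*q[:2]).round(1).tolist() for q in P])
P=onz(d,[(240+u/6,160+v/6) for u,v in [(174,242),(252,264)]],100)
print([toloc(*q[:2]).round(1).tolist() for q in P])
x,y=457.7,116.7
import numpy as np
a=np.radians(1.65); px,py=x-15*np.cos(a),y-15*np.sin(a); print(px,py)
plan(None,None,60,None); plan(px,py,60,1.65)"
```

```text
[[25.3, -221.8], [71.6, -224.7], [29.8, 3.5], [72.9, 0.9], [27.9, -114.4], [70.9, -114.9], [26.3, -103.8], [69.7, -109.1]]
[[67.1, 3.7], [21.7, 4.0]]
442.7062194770939 116.26809071447605
t=47.42 pos [533.9  32.8  23.9] jaw 4.4 w 12.6 F [-0.2  0.1 -2.3]
  total d [-0.144 -0.     0.   ] roll 0.0 n 1
  after-roll d [-0.144 -0.     0.   ] per row [-1.443e-01 -0.000e+00  1.000e-04]
t=47.42 pos [533.9  32.8  23.9] jaw 4.4 w 12.6 F [-0.2  0.1 -2.3]
  total d [-0.145  0.361 -0.338] roll 0.031 n 4
  after-roll d [-0.145  0.344 -0.355] per row [-0.0362  0.0861 -0.0887]
```

Call:
servo_tool --fingers '[-1, -1, -1, -1, -1, -1, -1, -1]' --pt "-0.08 0 0" --pt "-0.065 0 -0.04" --pt "0 0.069 -0.07" --pt "0 0.069 -0.07" --pt "0 0.069 -0.07" --pt "0 0.069 -0.07" --pt "0 0.068 -0.035" --pt "0 0 0" --roll '[0, 0, 0.031, 0, 0, 0, 0, 0]'

```text
time: 48.42
tool_pos: [439.1, 116.1, 59.6]
tool_rot: [0.707, -0.011, 0.707, 0.011]
ft_force: [-0.3, -0.2, -3.4]
gripper_width: 12.4
```

```bash
python3 -c "
from h import *
plan(442.7,117,10,1.65)
c=cap('wrist','w27'); d=cap('side'); crop(d,250,190,380,290,6,'d27')"
```

```text
t=48.42 pos [439.1 116.1  59.6] jaw 1.8 w 12.4 F [-0.3 -0.2 -3.4]
  total d [0.198 0.003 0.015] roll 0.002 n 2
  after-roll d [0.198 0.003 0.015] per row [0.0992 0.0016 0.0073]
```

View pics/d27.png

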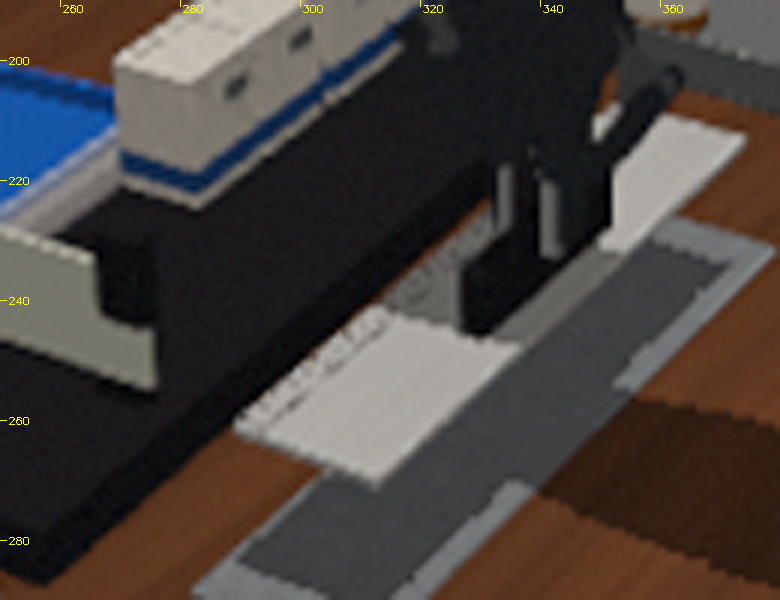

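View pics/w27.png

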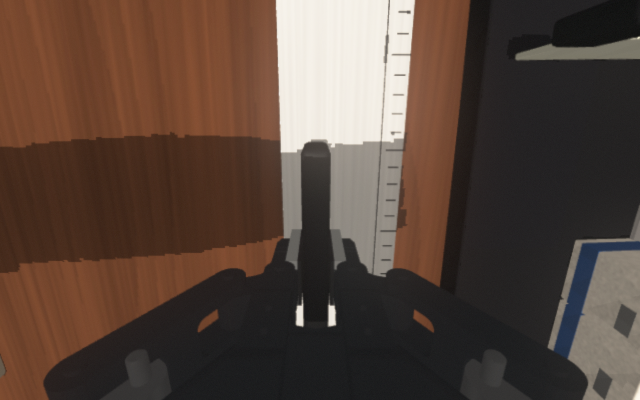

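Call:
servo_tool --fingers '[-1, -1, -1, -1, -1]' --pt "0.07 0.002 0.013" --pt "0.08 0 0" --pt "0.06 0 0" --pt "0.025 0 0" --pt "0 0 0" --roll '[0, 0, 0, 0, 0]'

```text
time: 49.15
tool_pos: [444.1, 115.3, 0.9]
tool_rot: [0.707, -0.01, 0.707, 0.01]
ft_force: [-0.1, 0.6, -2.8]
gripper_width: 12.5
```

Call:
servo_tool --fingers '[-1, -1, -1]' --pt "0.008 0 0" --pt "0.006 0 0" --pt "0 0 0" --roll '[0, 0, 0]'

```text
time: 49.52
tool_pos: [444.5, 115.5, -2.1]
tool_rot: [0.707, -0.01, 0.707, 0.01]
ft_force: [0.3, -0.3, -2.7]
gripper_width: 12.3
```

Call:
servo_tool --fingers '[-1, -1, -1]' --pt "0.008 0 0" --pt "0.005 0 0" --pt "0 0 0" --roll '[0, 0, 0]'

```text
time: 49.9
tool_pos: [444.2, 115.5, -5.7]
tool_rot: [0.707, -0.01, 0.707, 0.01]
ft_force: [-0.9, 0.4, -2.2]
gripper_width: 12.5
```

Call:
servo_tool --fingers '[-1, -1]' --pt "0.005 0 0" --pt "0 0 0" --roll '[0, 0]'

```text
time: 50.15
tool_pos: [444.4, 115.5, -5.9]
tool_rot: [0.707, -0.01, 0.707, 0.01]
ft_force: [-2.8, -0.3, 5.7]
gripper_width: 12.4
```

Call:
servo_tool --fingers '[0, 0, 0, 0, 0, 0, 0, 0]' --pt "0 0 0" --pt "0 0 0" --pt "0 0 0" --pt "-0.06 0 0" --pt "-0.12 0 0" --pt "-0.15 0 0" --pt "-0.15 0 0" --pt "-0.15 0 0" --roll '[0, 0, 0, 0, 0, 0, 0, 0]'

```text
time: 51.15
tool_pos: [444.4, 115.5, 153.0]
tool_rot: [0.707, -0.01, 0.707, 0.01]
ft_force: [-0.1, -0.7, 0.1]
gripper_width: 42.6
```

Call:
servo_tool --fingers '[0, 0, 0]' --pt "-0.14 0 0" --pt "-0.06 0 0" --pt "0 0 0" --roll '[0, 0, 0]'

```text
time: 51.52
tool_pos: [445.1, 115.6, 201.8]
tool_rot: [0.708, -0.01, 0.706, 0.01]
ft_force: [0.3, -0.6, 0.1]
gripper_width: 42.7
```

```bash
python3 -c "
from h import *
plan()
c=cap('wrist','w28'); crop(c,380,0,620,180,3.3,'w28c')"
```

```text
t=51.52 pos [445.1 115.6 201.8] jaw 1.6 w 42.7 F [ 0.3 -0.6  0.1]
  total d [0. 0. 0.] roll 0.0 n 1
  after-roll d [0. 0. 0.] per row [0. 0. 0.]
```

View pics/w28.png

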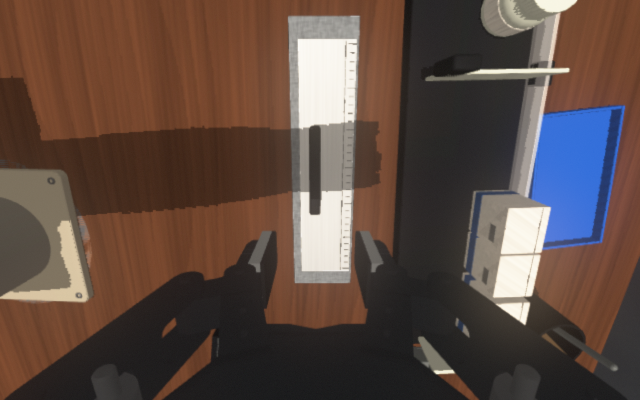

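View pics/w28c.png

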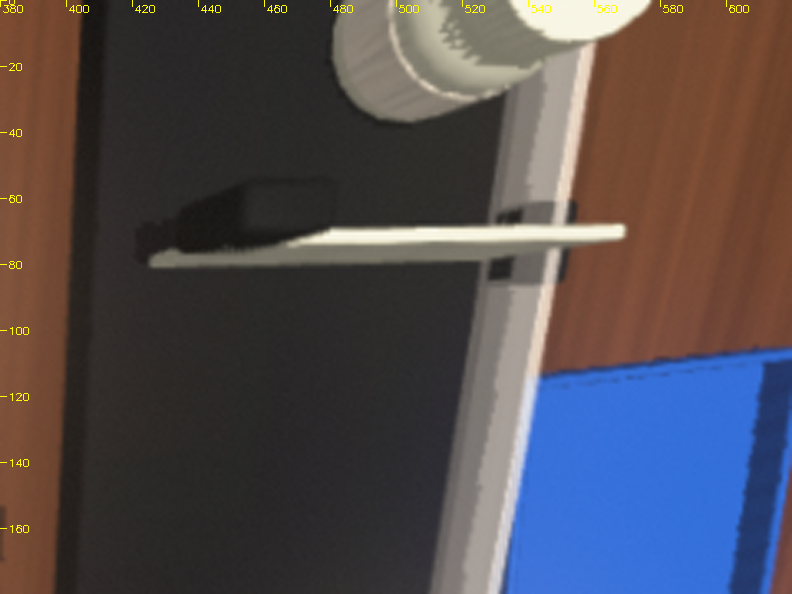

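```bash
python3 -c "
from h import *
c=cap('wrist'); f=lambda L:[(380+u/3.3,v/3.3) for u,v in L]
L=lambda uv,z:[toloc(*q[:2]).round(1).tolist() for q in onz(c,uv,z)]
print('tab',L(f([(245,182),(336,180),(330,226),(240,246)]),115))
print('panel top far/near',L(f([(625,226),(625,238),(335,244),(335,228)]),90))
print('panel base rowside',L(f([(150,266),(490,258)]),30))
print('jar base near',L(f([(400,120),(335,60)]),30))
print('jar cap',L([(555,0)],105))
x,y=loc(-45,175); plan(x,y,200,4.4)
"

```

```text
tab [[-52.8, 148.8], [-29.2, 148.3], [-29.7, 137.3], [-52.9, 133.4]]
panel top far/near [[70.2, 137.1], [70.8, 133.8], [-14.0, 135.3], [-14.4, 139.6]]
panel base rowside [[-44.7, 136.6], [74.8, 134.5]]
jar base near [[37.5, 179.5], [13.6, 198.4]]
jar cap [[35.1, 190.6]]
t=51.62 pos [443.4 115.4 199.5] jaw 1.6 w 42.5 F [0.  0.9 0.1]
  total d [-0.003  0.577  0.5  ] roll -0.031 n 6
  after-roll d [-0.003  0.552  0.527] per row [-0.0005  0.092   0.0879]
```

Call:
servo_tool --fingers '[-1, -1, -1, -1, -1, -1, -1, -1]' --pt "0 0.092 0.086" --pt "0 0.092 0.086" --pt "0 0.092 0.088" --pt "0 0.092 0.088" --pt "0 0.092 0.088" --pt "0 0.092 0.09" --pt "0 0 0" --pt "0 0 0" --roll '[-0.031, 0, 0, 0, 0, 0, 0, 0]'

```text
time: 52.62
tool_pos: [564.6, 261.6, 198.8]
tool_rot: [0.705, -0.028, 0.708, 0.027]
ft_force: [-0.4, 0.6, -0.1]
gripper_width: 0.2
```

```bash
python3 -c "
from h import *
x,y=loc(-43,175); plan(x,y,67,4.4)
c=cap('wrist','w29'); o,p,_=pose(); print(toloc(*p[:2]))
c=cap('side','d29')
"

```

```text
t=52.62 pos [564.6 261.6 198.8] jaw 4.4 w 0.2 F [-0.4  0.6 -0.1]
  total d [0.527 0.007 0.009] roll 0.0 n 4
  after-roll d [0.527 0.007 0.009] per row [0.1318 0.0017 0.0022]
[-44.62067735 173.37128522]
```

View pics/w29.png

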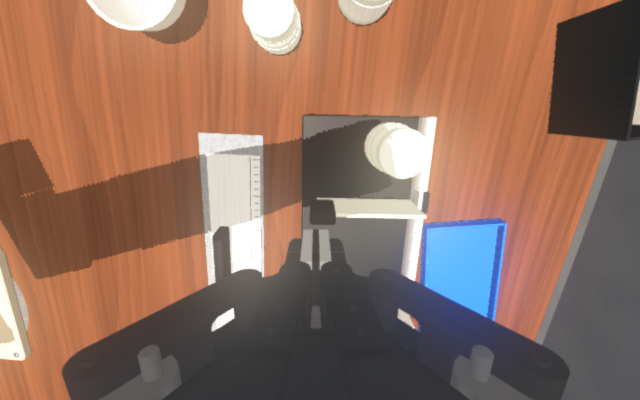

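View pics/d29.png

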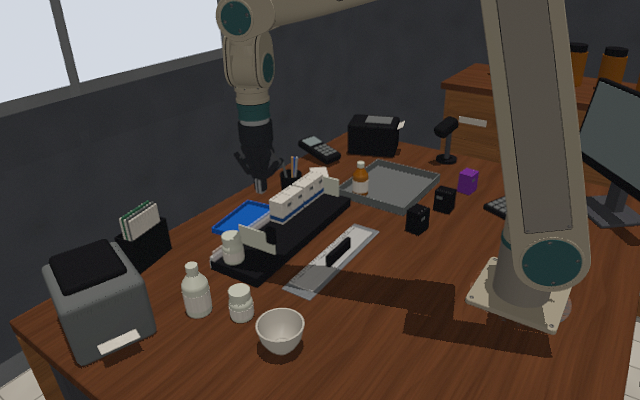

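Call:
servo_tool --fingers '[-1, -1, -1, -1, -1]' --pt "0.1 0.014 0.005" --pt "0.12 0 0" --pt "0.1 0 0" --pt "0.06 0 0" --pt "0 0 0" --roll '[0, 0, 0, 0, 0]'

```text
time: 53.35
tool_pos: [565.7, 265.0, 104.6]
tool_rot: [0.706, -0.027, 0.708, 0.027]
ft_force: [-1.1, -0.3, 0.3]
gripper_width: 0.1
```

```bash
python3 -c "
from h import *
x,y=loc(-43,175); plan(x,y,67,4.4)
c=cap('wrist','w30'); o,p,_=pose(); print(toloc(*p[:2]))
s=cap('scene'); crop(s,330,130,450,230,6,'s30'); d=cap('side'); crop(d,210,170,330,270,6,'d30')
"

```

```text
t=53.35 pos [565.7 265.  104.6] jaw 4.4 w 0.1 F [-1.1 -0.3  0.3]
  total d [ 0.15  -0.007  0.002] roll -0.0 n 2
  after-roll d [ 0.15  -0.007  0.002] per row [ 0.0752 -0.0037  0.0009]
[-42.20617471 177.22162223]
```

View pics/w30.png

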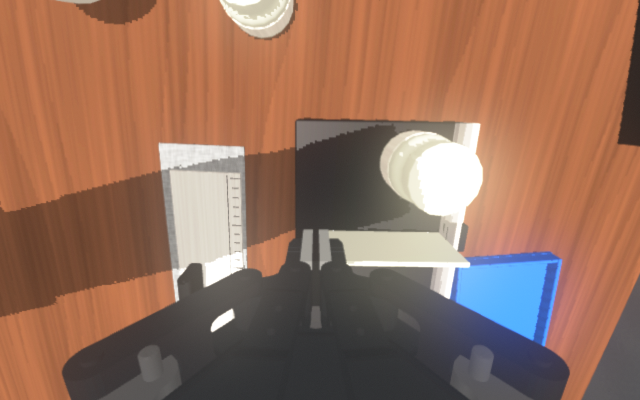

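View pics/s30.png

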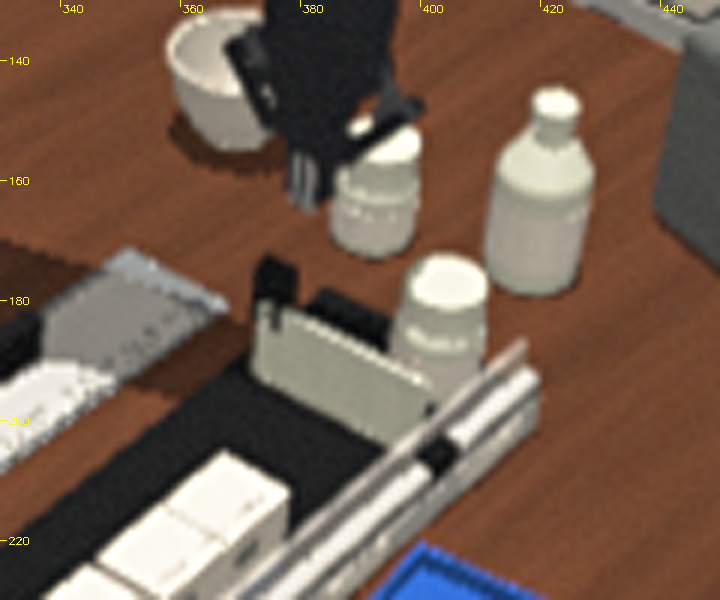

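View pics/d30.png

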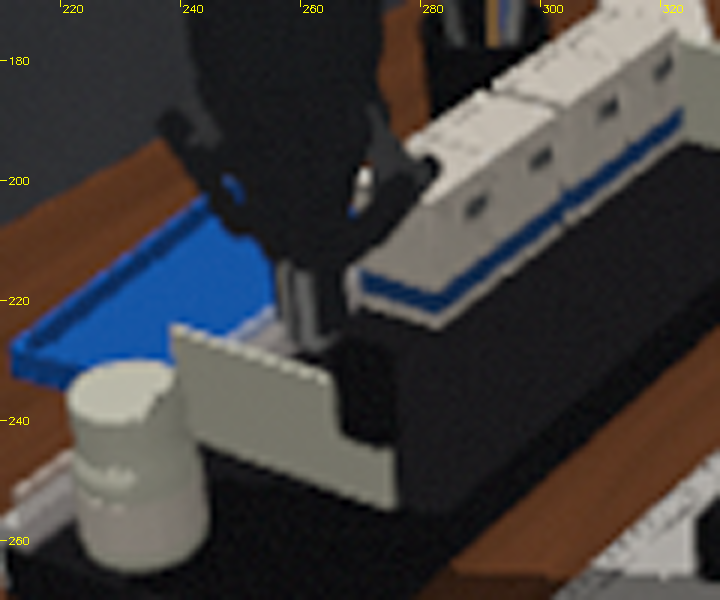

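```bash
python3 -c "
from h import *
s=cap('scene'); d=cap('side')
o1,r1=ray(s,[(330+310/6,130+203/6)]); o2,r2=ray(d,[(210+312/6,170+345/6)])
A=np.c_[r1[0],-r2[0]]; t=np.linalg.lstsq(A,o2-o1,rcond=None)[0]; print(o1+r1[0]*t[0],o2+r2[0]*t[1], [toloc(*(o1+r1[0]*t[0])[:2])])
o,p,_=pose(); print(p)
# tab top
for cam,off,uv in((s,(330,130),[(255,262),(297,275)]),(d,(210,170),[(340,330),(395,350)])):
  print([toloc(*q[:2]).round(1).tolist() for q in onz(cam,[(off[0]+u/6,off[1]+v/6) for u,v in uv],115)])
"

```

```text
[568.81867852 268.68240501 135.98039827] [566.77891959 266.97206371 135.68072156] [array([-39.96820692, 180.28005699])]
[568.0849375  266.11299584 107.16609342]
[[-46.2, 136.4], [-20.6, 142.3]]
[[-23.6, 136.8], [-53.5, 138.8]]
```

Call:
servo_tool --fingers '[-1, -1, -1, -1]' --pt "0.06 0 0" --pt "0.06 0 0" --pt "0.045 0 0" --pt "0 0 0" --roll '[0, 0, 0, 0]'

```text
time: 54.1
tool_pos: [565.4, 265.2, 62.4]
tool_rot: [0.705, -0.028, 0.708, 0.027]
ft_force: [0.7, -0.4, -1.8]
gripper_width: 0.2
```

Call:
servo_tool --fingers '[-1, -1, -1, -1, -1]' --pt "0 -0.03 0" --pt "0 -0.03 0" --pt "0 -0.03 0" --pt "0 -0.02 0" --pt "0 0 0" --roll '[0, 0, 0, 0, 0]'

```text
time: 54.72
tool_pos: [569.4, 237.7, 64.8]
tool_rot: [0.707, -0.027, 0.706, 0.027]
ft_force: [-0.2, -0.4, -0.1]
gripper_width: 0.2
```

```bash
python3 -c "
from h import *
plan()
o,p,_=pose(); print(toloc(*p[:2]))
d=cap('side'); crop(d,210,170,330,270,6,'d31');s=cap('scene'); crop(s,330,130,450,230,6,'s31')
"

```

```text
t=54.73 pos [569.4 237.7  64.8] jaw 4.4 w 0.2 F [-0.2 -0.4 -0.1]
  total d [0. 0. 0.] roll 0.0 n 1
  after-roll d [0. 0. 0.] per row [0. 0. 0.]
[-41.72784985 149.30519873]
```

View pics/d31.png

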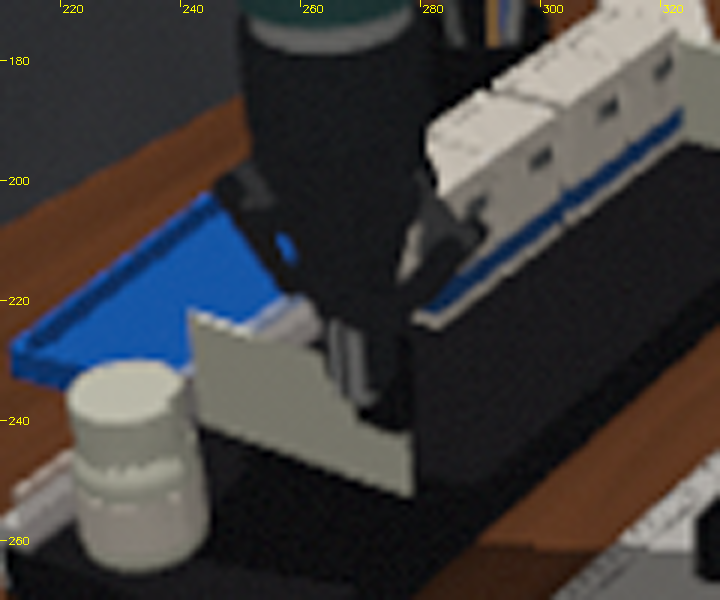

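View pics/s31.png

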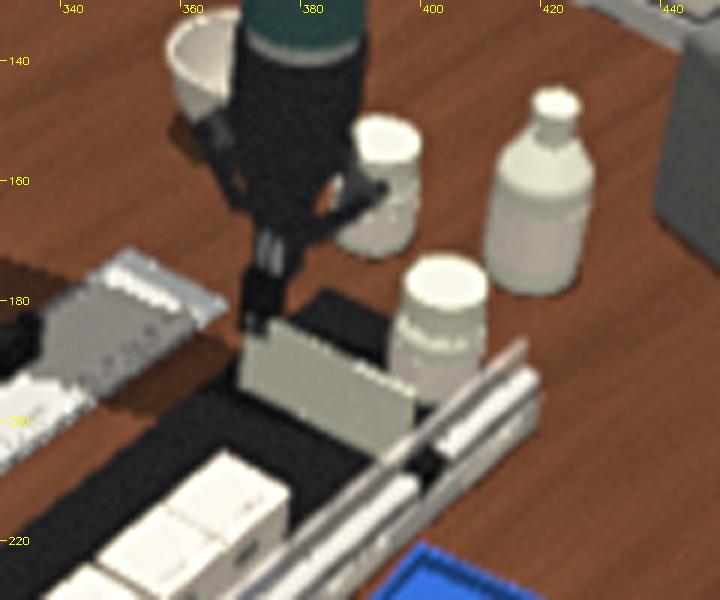

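Call:
servo_tool --fingers '[-1, -1, -1, -1, -1, -1, -1]' --pt "0 -0.05 0" --pt "0 -0.08 0" --pt "0 -0.08 0" --pt "0 -0.08 0" --pt "0 -0.07 0" --pt "0 -0.05 0" --pt "0 0 0" --roll '[0, 0, 0, 0, 0, 0, 0]'

```text
time: 55.7
tool_pos: [577.7, 134.6, 64.5]
tool_rot: [0.707, -0.027, 0.706, 0.026]
ft_force: [-0.6, 0.0, -0.9]
gripper_width: -0.0
```

```bash
python3 -c "
from h import *
plan()
o,p,_=pose(); print(toloc(*p[:2]))
d=cap('side'); crop(d,220,170,340,270,6,'d32');s=cap('scene'); crop(s,310,150,430,250,6,'s32'); c=cap('wrist','w32')
"

```

```text
t=55.70 pos [577.7 134.6  64.5] jaw 4.3 w -0.0 F [-0.6  0.  -0.9]
  total d [0. 0. 0.] roll 0.0 n 1
  after-roll d [0. 0. 0.] per row [0. 0. 0.]
[-41.37871333  45.88745652]
```

View pics/s32.png

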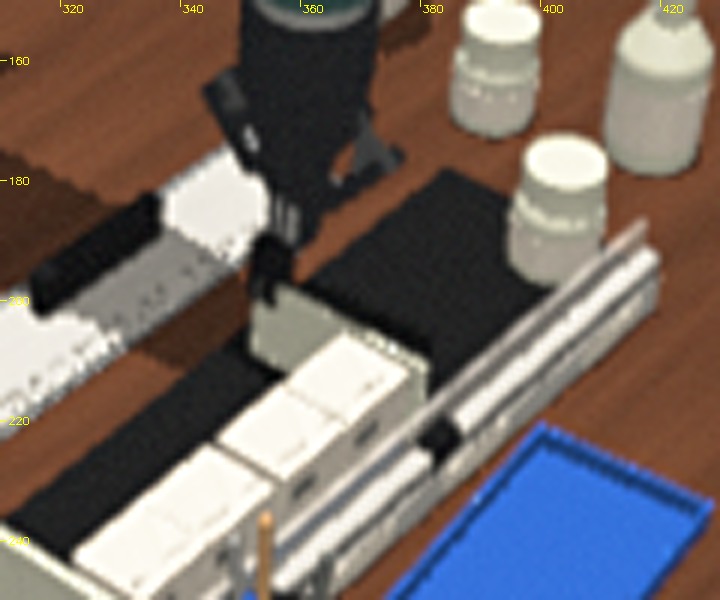

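View pics/w32.png

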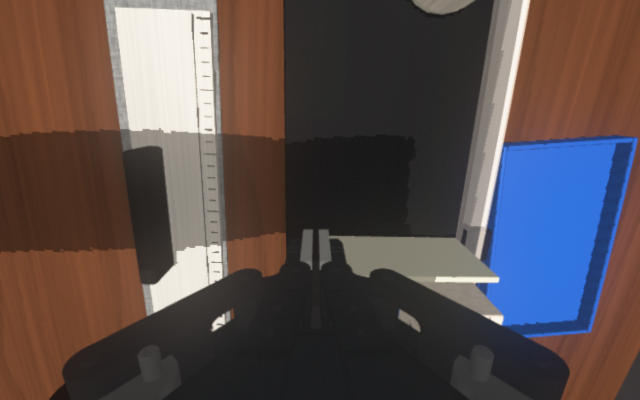

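View pics/d32.png

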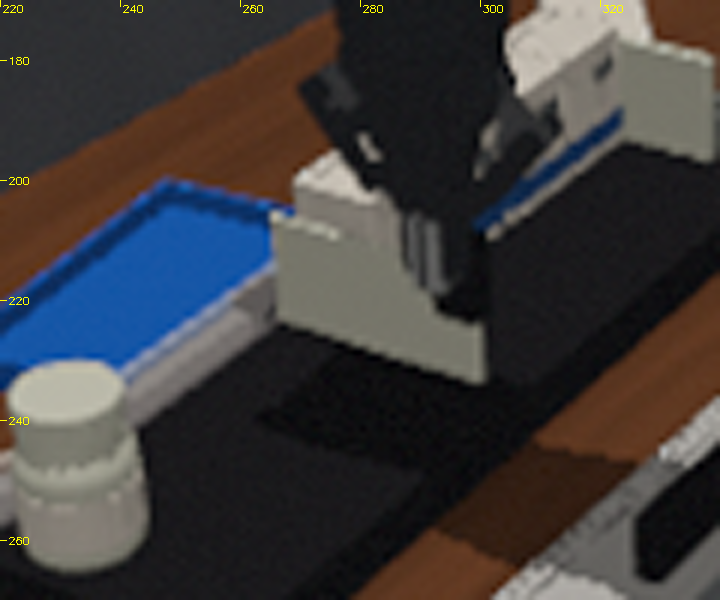

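```bash
python3 -c "
from h import *
s=cap('scene'); d=cap('side'); c=cap('wrist')
f=lambda uv,z:[toloc(*q[:2]).round(1).tolist() for q in onz(s,[(310+u/6,150+v/6) for u,v in uv],z)]
print('pack',f([(411,372),(347,332)],100),'div',f([(428,362),(428,372)],90))
g=lambda uv,z:[toloc(*q[:2]).round(1).tolist() for q in onz(d,[(220+u/6,170+v/6) for u,v in uv],z)]
print('pack',g([(295,180)],100),'div',g([(272,212),(340,237)],90))
print('wrist div top',[toloc(*q[:2]).round(1).tolist() for q in onz(c,[(496,277),(498,281),(440,280)],90)], [toloc(*q[:2]).round(1).tolist() for q in onz(c,[(503,320)],100)])
crop(c,380,220,520,340,5,'w32c')
"

```

```text
pack [[75.5, 1.0], [30.1, 4.9]] div [[72.2, 23.3], [76.9, 16.6]]
pack [[67.9, 1.8]] div [[70.2, 18.4], [27.6, 22.9]]
wrist div top [[68.5, 22.7], [70.2, 19.9], [34.3, 20.9]] [[70.9, -0.4]]
```

View pics/w32c.png

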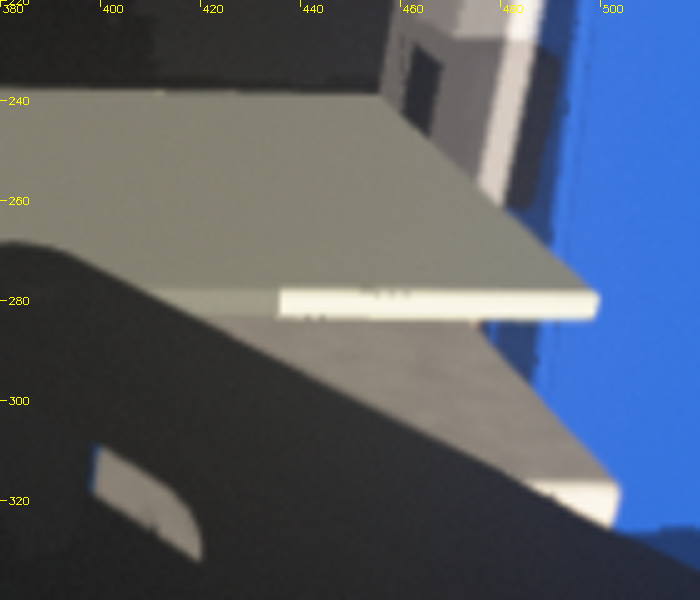

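Call:
servo_tool --fingers '[-1, -1, -1, -1]' --pt "0 -0.02 0" --pt "0 -0.015 0" --pt "0 -0.01 0" --pt "0 0 0" --roll '[0, 0, 0, 0]'

```text
time: 56.5
tool_pos: [577.9, 124.6, 64.5]
tool_rot: [0.707, -0.027, 0.707, 0.027]
ft_force: [-1.3, 0.7, 0.8]
gripper_width: 0.1
```

```bash
python3 -c "
from h import *
plan()
o,p,_=pose(); print(toloc(*p[:2]))
c=cap('wrist'); crop(c,380,220,520,340,5,'w33c'); s=cap('scene'); crop(s,340,190,400,240,10,'s33')
"

```

```text
t=56.50 pos [577.9 124.6  64.5] jaw 4.4 w 0.1 F [-1.3  0.7  0.8]
  total d [0. 0. 0.] roll 0.0 n 1
  after-roll d [0. 0. 0.] per row [0. 0. 0.]
[-41.96469299  35.96753837]
```

View pics/w33c.png

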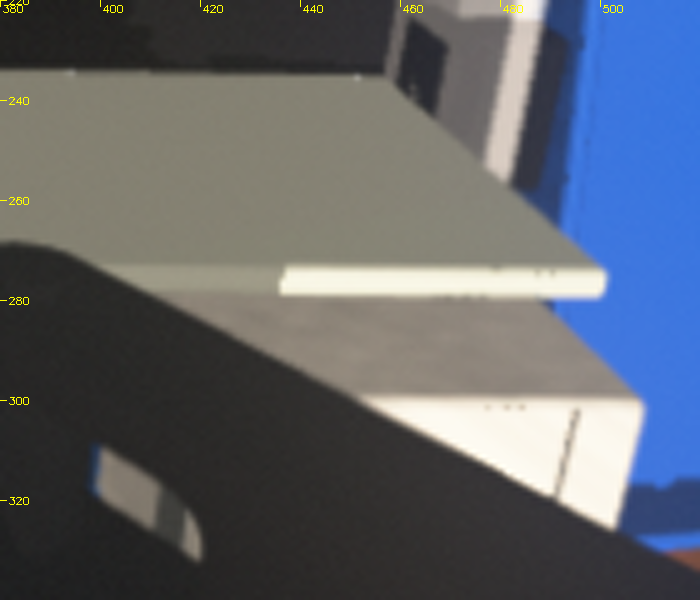

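View pics/s33.png

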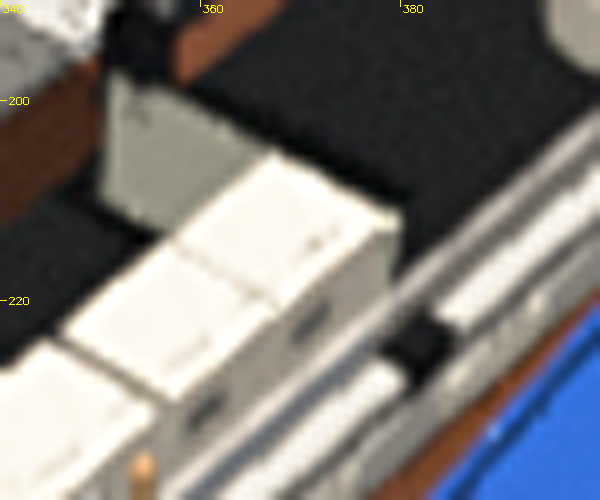

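```bash
python3 -c "
from h import *
c=cap('wrist')
f=lambda uv,z:[toloc(*q[:2]).round(1).tolist() for q in onz(c,uv,z)]
print('div',f([(501,279.4),(440,279)],90),'pack',f([(508.4,300),(452.5,299.4)],100)); o,p,_=pose(); print(toloc(*p[:2]))
"

```

```text
div [[71.3, 9.2], [33.7, 9.8]] pack [[70.8, 1.9], [37.7, 2.7]]
[-41.97933035  35.9589057 ]
```

Call:
servo_tool --fingers '[-1, -1, -1]' --pt "0 -0.008 0" --pt "0 -0.006 0" --pt "0 0 0" --roll '[0, 0, 0]'

```text
time: 57.02
tool_pos: [578.1, 121.3, 64.4]
tool_rot: [0.707, -0.027, 0.707, 0.027]
ft_force: [-0.6, 1.0, 1.1]
gripper_width: 0.1
```

Call:
servo_tool --fingers '[-1, -1, -1, -1, -1, -1, -1, -1]' --pt "0 0.02 0" --pt "0 0.04 0" --pt "-0.06 0.04 0" --pt "-0.12 0 0" --pt "-0.14 0 0" --pt "-0.14 0 0" --pt "-0.12 0 -0.1" --pt "0 0 -0.1" --roll '[0, 0, 0, 0, 0, 0, 0, 0]'

```text
time: 58.02
tool_pos: [528.6, 143.5, 214.2]
tool_rot: [0.709, -0.027, 0.704, 0.028]
ft_force: [0.2, 0.1, 0.2]
gripper_width: -0.5
```

Call:
servo_tool --fingers '[-1, -1, -1, -1]' --pt "0 0 -0.1" --pt "0 -0.1 -0.1" --pt "0 -0.1 -0.04" --pt "0 0 0" --roll '[0, 0, 0, 0]'

```text
time: 58.52
tool_pos: [470.1, 87.7, 210.7]
tool_rot: [0.707, -0.027, 0.706, 0.027]
ft_force: [0.2, 0.3, -0.3]
gripper_width: 0.1
```

```bash
python3 -c "
from h import *
plan()
c=cap('wrist','w34'); s=cap('scene','s34'); crop(s,290,180,390,280,6,'s34c'); d=cap('side'); crop(d,240,160,370,260,6,'d34')
"

```

```text
t=58.52 pos [470.1  87.7 210.7] jaw 4.3 w 0.1 F [ 0.2  0.3 -0.3]
  total d [0. 0. 0.] roll 0.0 n 1
  after-roll d [0. 0. 0.] per row [0. 0. 0.]
```

View pics/w34.png

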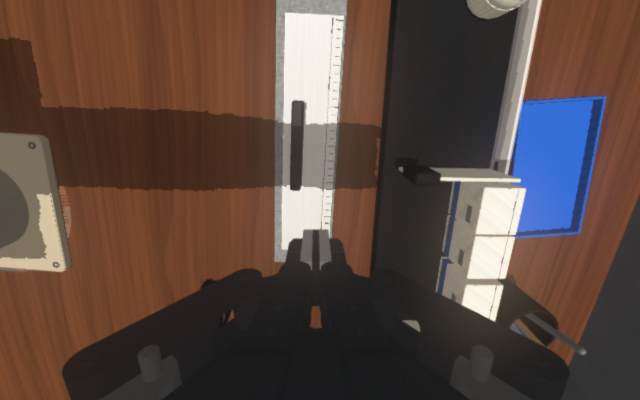

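View pics/s34c.png

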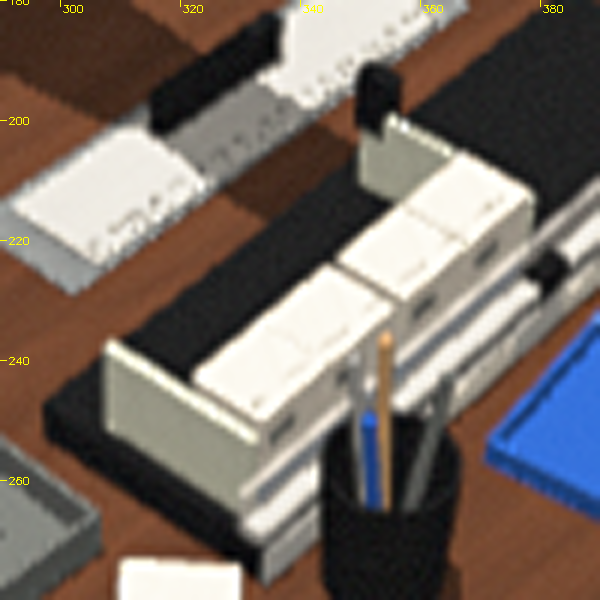

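View pics/s34.png

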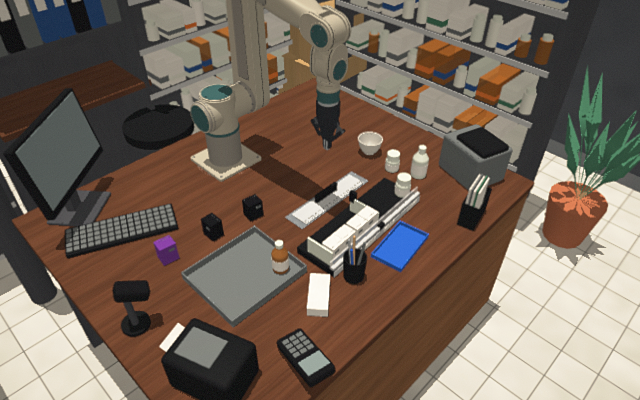

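View pics/d34.png

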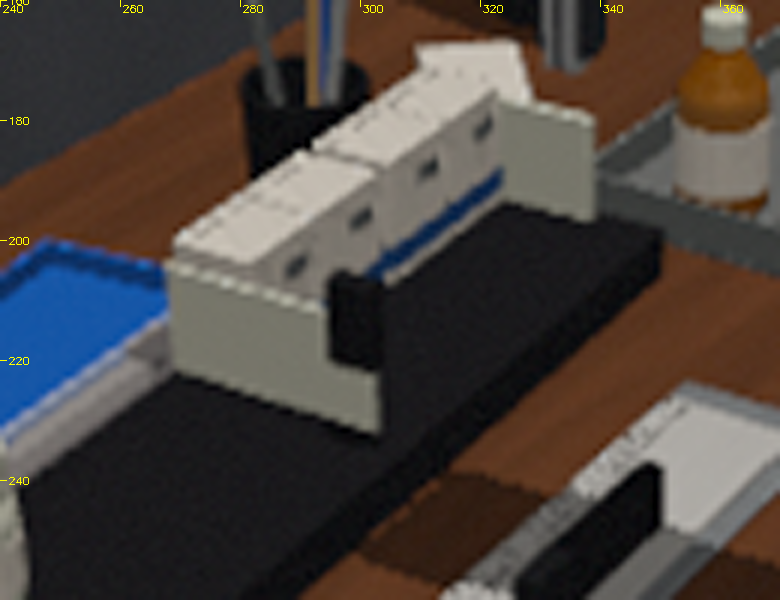

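```bash
python3 -c "
from h import *
c=cap('wrist'); crop(c,390,150,540,300,4,'w35'); plan(600,-30,300,4.4)
"

```

```text
t=58.73 pos [471.   88.9 209.9] jaw 4.4 w 0.1 F [ 0.8  0.1 -0.1]
  total d [-0.36  -0.514  0.478] roll 0.0 n 6
  after-roll d [-0.36  -0.514  0.478] per row [-0.06   -0.0856  0.0797]
```

View pics/w35.png

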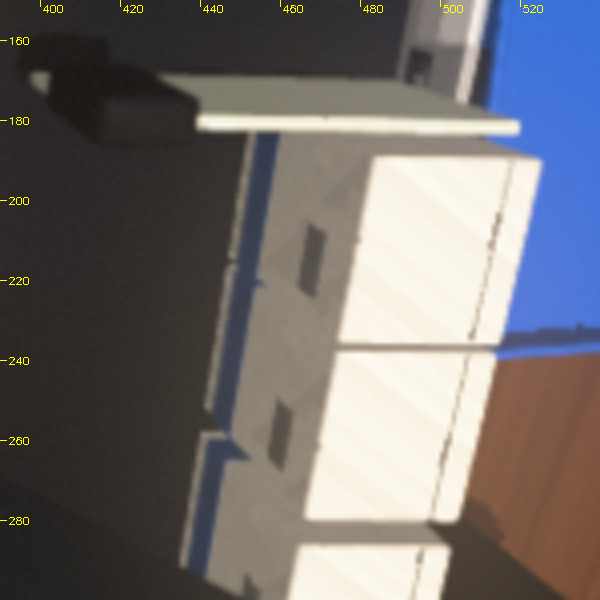

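Call:
servo_tool --fingers '[-1, -1, -1, -1, -1, -1, -1]' --pt "-0.06 -0.085 0.08" --pt "-0.06 -0.085 0.08" --pt "-0.06 -0.085 0.08" --pt "-0.06 -0.085 0.08" --pt "-0.06 -0.085 0.08" --pt "-0.06 -0.085 0.08" --pt "0 0 0" --roll '[0, 0, 0, 0, 0, 0, 0]'

```text
time: 59.6
tool_pos: [602.2, -30.4, 300.1]
tool_rot: [0.707, -0.027, 0.706, 0.027]
ft_force: [0.0, -0.0, -0.3]
gripper_width: -0.4
```

```bash
python3 -c "
from h import *
c=cap('wrist'); crop(c,280,90,420,260,3.5,'w36'); cv2.imwrite('pics/w36f.png',c['color'][:,:,::-1])
"

```

```text
(no output)
```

View pics/w36f.png

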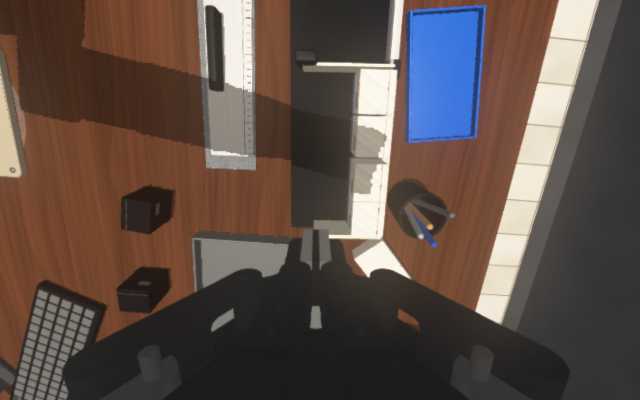

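View pics/w36.png

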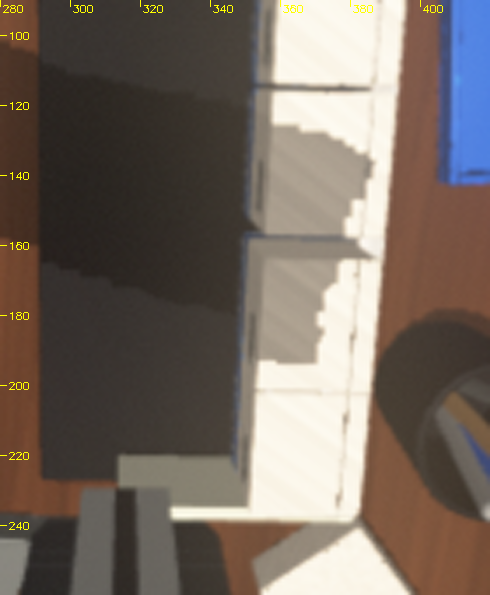

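```bash
python3 -c "
from h import *
c=cap('wrist')
f=lambda uv,z:[toloc(*q[:2]).round(1).tolist() for q in onz(c,[(280+u/3.5,90+v/3.5) for u,v in uv],z)]
print('back top',f([(272,35),(271,84),(271,92),(263,230),(262,270),(256,385),(254,395),(248,505)],100))
print('back base',f([(252,90),(247,215),(243,240),(233,465)],30))
"

```

```text
back top [[22.5, -33.9], [22.8, -50.9], [22.9, -53.7], [21.9, -104.3], [22.1, -119.7], [21.5, -165.9], [20.8, -170.1], [20.1, -217.6]]
back base [[24.7, -53.8], [24.3, -108.0], [22.9, -119.2], [21.7, -228.2]]
```

```bash
python3 -c "
from h import *
c=cap('wrist')
f=lambda uv,z:[toloc(*q[:2]).round(1).tolist() for q in onz(c,uv,z)]
print('near edge',f([(280+40/3.5,90+100/3.5),(280+40/3.5,90+470/3.5)],30))
crop(c,285,0,335,60,10,'w37'); crop(c,350,0,420,100,6,'w37b')
"

```

```text
near edge [[-68.6, -57.4], [-72.7, -230.0]]
```

View pics/w37b.png

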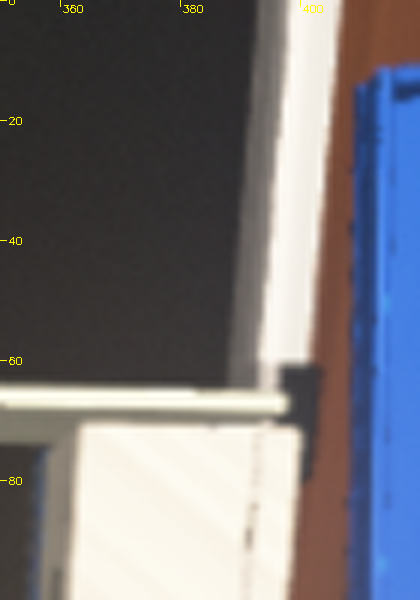

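```bash
python3 -c "
from h import *
c=cap('wrist')
f=lambda uv,z:[toloc(*q[:2]).round(1).tolist() for q in onz(c,uv,z)]
print('div rowside',f([(397,68.5),(365,68)],90),'pack',f([(399,71.5),(364,70.8)],100))
"

```

```text
div rowside [[69.8, 5.4], [29.5, 5.8]] pack [[69.9, 0.6], [26.8, 1.2]]
```

The divider gap measures about 4–5 mm and the row is square. The straightedge lies along its mat and nothing touches the robot, so I'm handing in.

```bash
python3 -c "
from bench import ctrl
print(ctrl.get_obs()['time']); print(ctrl.sign_off())"
```

```text
59.8
the job is handed in; nothing more can be done
None
```

I handed the job in at 59.8 s; no verdict was reported. All four packs that were in the tray now stand in one row on the shelf, starting at the end panel, with a broad side to the customers. I pushed the row against the front stop with the straightedge, laid the straightedge back along its mat, and slid the divider up to the last pack.

**Last checks (camera measurements, good to about 2 mm):**
- **Row:** the largest gap between packs is about 6–7 mm, and the gap at the end panel is about 2–3 mm.
- **Square to the stop:** the pack backs lie 20–22.5 mm from the shelf origin, against 22 mm expected. The backs and the board's near edge both came out slightly turned from the shelf angle I assumed. They agree with each other to about 1.5 mm. The push ended at about 10 N, with the force centred on the row.
- **Divider:** the gap to the last pack is about 4–5 mm.
- **Straightedge:** it lies flat, centred and aligned on the mat.
- **Everything else:** the bottle and the other objects look unmoved by eye in the last pictures.

**What went wrong on the way:** the fingertips sit about 26–30 mm behind the reported TCP.
- On the first pack, my first grasp slipped off the top with about 64 N on the wrist. The pack tilted and settled upright again.
- My first grip on the straightedge's rib closed on air.
- Going deeper fixed both.

I saw no sign of a pack being knocked aside.

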